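# Set turned cups to dry

### The job

Put the sanding block that was left on the drying stand away in the open tool box, and stand all the turned cups (two to four of them) upright in the carrying tray, gripping them only lightly because they are thin and crack when squeezed. Then lift the tray by its bar, carry it over level and set it down squarely on the drying stand with the cups still standing in it; last of all push the fan's switch lever fully over to on. Leave the goblet and the finial where they are.

Things in the scene. Friction and masses are not known exactly. Their poses are not given: they have to be found in the camera images.
- tray: open plywood carrying tray, 170 (its x) by 220 mm (its y), 400 g; walls 24 mm high and floor both 6 mm thick. A handle bar (14 mm wide and high, 140 mm long) runs along y over its middle, centred 92 mm above the underside, on 12 mm posts at y = +-58 mm. Cups fit at x = +-50, y = +-55 mm with room for fingers. Origin: centre of underside; z up. Starts on the bench, left or right
- tray_bar (a point): middle of the tray's handle bar (its centre line, 92 mm above the tray's underside); axes as the tray's. The place to grip the tray, fingers closing along the tray's x; it is sturdy and may be gripped firmly (60 N or more)
- stand: fixed slatted wooden drying stand, 200 mm (its x) by 250 mm (its y), flat top 20 mm above the bench. Origin: centre of its underside; z up. Stands left or right, on the other side from the tray
- block: cork sanding block, 36 mm (its x) by 66 mm (its y) by 30 mm high, 60 g, left lying on the drying stand. Origin: centre of its underside
- toolbox: fixed open dark wooden box for hand tools, 100 mm (its x) by 130 mm (its y), walls 5 mm thick and 25 mm high, floor 5 mm thick, empty. Origin: centre of its underside
- switch (a joint): lever of the drying fan's switch on a small grey block: 0 = off, leaning towards the robot; 1.0 rad = fully on, leaning away (upright at 0.5). Moves at a few newtons, stays where it is left
- switch_tip (a point): free end of the switch lever; with the lever off it leans to -x and pushing it horizontally to +x by about 70 mm (its lever is 70 mm long and turns about an axis along y) switches it on
- goblet: turned wooden goblet with a stem, 54 mm across, 85 mm high, standing among the cups; to be left alone. Origin: centre of its foot
- finial: turned wooden finial (a baluster-like knob), 52 mm across its foot, 86 mm high, standing among the cups; to be left alone. Origin: centre of its foot
- cup0: plain straight-sided turned wooden cup, open at the top, 46 mm across (foot 40 mm), 58 mm high, wall 4 mm, 60 g, standing on the bench. Thin and fragile: it cracks if the fingers bear on it with more than 70 N in all (both fingers added), so grip it with about 20 N and do not press it down. Origin: centre of its foot; z up. May be absent
- cup1: plain straight-sided turned wooden cup, open at the top, 46 mm across (foot 40 mm), 58 mm high, wall 4 mm, 60 g, standing on the bench. Thin and fragile: it cracks if the fingers bear on it with more than 70 N in all (both fingers added), so grip it with about 20 N and do not press it down. Origin: centre of its foot; z up. May be absent
- cup2: plain straight-sided turned wooden cup, open at the top, 46 mm across (foot 40 mm), 58 mm high, wall 4 mm, 60 g, standing on the bench. Thin and fragile: it cracks if the fingers bear on it with more than 70 N in all (both fingers added), so grip it with about 20 N and do not press it down. Origin: centre of its foot; z up. May be absent
- cup3: plain straight-sided turned wooden cup, open at the top, 46 mm across (foot 40 mm), 58 mm high, wall 4 mm, 60 g, standing on the bench. Thin and fragile: it cracks if the fingers bear on it with more than 70 N in all (both fingers added), so grip it with about 20 N and do not press it down. Origin: centre of its foot; z up. May be absent
Not all that is in view belongs to the job. What is shaped like the cup3 but black is not meant.

How it is judged:
By the outcome, as a careful person would: the job done as asked, in the order asked, and still so for the second after the job is handed in, with the robot touching nothing.
Of cup0, cup1, cup2, cup3 only 2 to 4 are there at a start; the rules pass over those that are not, and their reading is None.
At some moment in a run one of cup0, cup1, cup2, cup3, block may be knocked a few centimetres aside while the robot is not near it.
It also fails if it takes over 210 s, if anything falls off the work surface, if the arm or the gripper's body presses on something with over 40 N, if the wrist force passes 120 N, or if a joint passes its speed limit or range.

### The arm

A 6-joint arm with a two-finger parallel gripper is mounted at the origin on the work surface. World frame = base frame: x ahead of the robot, y to its left, z up, the work surface at z = 0. Lengths are in m, angles in degrees, forces in N, time in s.
With the tool pointing down it reaches from about 0.325 to 0.925 m from the base axis. Payload 3.1 kg.
Tool frame: the origin (TCP) lies at the centre of the arm's flange, where the gripper is bolted on; the fingertips stand 173 mm ahead of it and the grasp point (between the pads) lies 155 mm ahead of it (r.tip_reach is the distance from the TCP to the fingertips, in m); x points along the fingers, y is the direction in which the jaws open and shut, and the axes are right-handed (so a half turn about x gives the same grasp; the last joint's range is limited). The gripper opens to 85 mm and grips with 20 to 120 N. Pads are 22 mm wide; open, the fingers measure 114 mm over their backs; the gripper's body (76 mm by 85 mm) begins 54 mm behind the grasp point. The pads swing forward as they close: fully open they stand 13 mm farther back than shut.
Start: joints at [-72.605, 12.427, 92.441, -0, 75.132, -6.429], TCP at [0.252, -0.572, 0.405] pointing down, gripper open.
Joint ranges: [-157.48, 157.48], [-44.54, 120.13], [17.64, 146.25], [-64.5, 244.5], [7.68, 150.69], [-147.95, 147.95]. Speed limits (degrees/s): [159.86, 159.86, 180, 180, 180, 180].

### API

Orientations are given as a 3x3 rotation matrix whose columns are the frame's x, y, z axes.
In Python, from rig import sensors, optics, r gives the robot as it stands.
- The arm moves only by the tool servo_tool, never from a script. Its argument "rows" is one flat list of numbers, 7 for each row, row after row: the opening, from 0 (shut) to 1 (fully open), then the shift along the tool's x, y, z in mm, then the turn, a rotation vector about the tool's x, y, z in degrees. A call has 1 to 12 rows; each row is the pose to reach, as a shift and turn from the pose commanded when the call began, along the tool's axes at that moment; what a row does not reach only later rows make up. A row lasts 1/8 s, in which the tool goes at most 62.5 mm and 10.7 degrees, less where a joint would pass 70% of its speed; a pose out of reach is approached as far as the arm can. A call with a gripper value outside its range is refused whole. The fingers move at their own pace and stop on an object; "squeeze" is the grip in N (left out, the last holds). Time passes only in rows, so rows that repeat a pose let the fingers close. It gives the time, the measured TCP pose, the force and the opening at its end, in the units of the state.
- sensors.get_state(): the state, without advancing time (a new reading comes with each control period).
- optics.camera(name): name is "scene" or "top" or "wrist"; returns the picture (400x640x3 uint8, red, green, blue); there is no depth.
- optics.camera_model(name): a dict with "mtx" (3x3 intrinsics, pixels), "R" (3x3) and "t" (3): a world point X has camera coordinates R X + t. Camera axes: x right, y down, z forward; pixel columns grow to the right and rows downward; lengths in m; the calibration is good to about 2 mm. A picture is of the moment at which its call begins: read the wrist's pose just before it. camera_model takes no time and is no camera call; for the wrist camera it gives the pose at the moment of the call.
- r.close_job(): hands the job in, once; it reports no verdict.
The state is a dict: "clock": time; "qpos": joint angles; "qd": joint speeds; "joint_torque": joint torques, N m; "tool_pos": TCP position; "ee_rot": TCP orientation; "wrist_force": force on the tool from outside, world axes, zero at the start; "ft_torque": the same for the moment, N m; "width": finger opening in m.
Only numpy, scipy, OpenCV 4.12 (cv2) and the standard library are available. Lean on these libraries where they do the work, as an engineer would, in place of code of your own. Each camera call takes 0.05 s, during which the arm holds its last target.

## Working session

There is one attempt and no reset: what is moved stays moved. The work goes in short steps, Python scripts to look and compute and a tool call to move; the robot and the scene stay as the last step left them, time stands still between calls to the robot, and variables do not carry over. Pictures are saved under pics/ and viewed, and the job is handed in when it is done.

Besides the shell and the picture viewer there is one more tool, called after "Call:" by a JSON object that holds its "fn" and its "kwargs". servo_tool: Moves the arm, as the interface text tells. Its arguments: {"type":"object","properties":{"rows":{"type":"array","items":{"type":"number"}},"squeeze":{"type":"number"}},"required":["rows"]}

```bash
ls; mkdir -p pics; python3 - <<'E'
from rig import sensors, optics, r
import cv2, numpy as np
np.set_printoptions(precision=4,suppress=True)
print(sensors.get_state())
for n in ["scene","top","wrist"]:
    m=optics.camera_model(n); print(n,m["mtx"].tolist(),m["R"].round(4).tolist(),np.round(m["t"],4), "C",(-m["R"].T@m["t"]).round(3))
    im=optics.camera(n); cv2.imwrite(f"pics/{n}0.png",im[:,:,::-1])
E
```

```text
pics
{'clock': 0.0, 'qpos': array([-72.604 ,  12.4774,  92.5304,   0.0008,  75.1316,  -6.4298]), 'qd': array([ 0.0043, -0.0357, -0.0191, -0.0358, -0.1436,  0.0398]), 'joint_torque': array([  0.0017, -39.684 , -30.3849,  -0.0001,   0.0096,   0.    ]), 'tool_pos': array([ 0.2524, -0.5713,  0.4033]), 'ee_rot': array([[-0.0007,  0.404 , -0.9148],
       [ 0.0023, -0.9148, -0.404 ],
       [-1.    , -0.0024, -0.0003]]), 'wrist_force': array([ 0.4747, -0.2435, -0.882 ]), 'ft_torque': array([-0.0246, -0.0348,  0.0139]), 'width': 0.08513167667924253}
scene [[364.7112761627718, 0.0, 321.41211193496275], [0.0, 364.7112761627718, 202.92808838976578], [0.0, 0.0, 1.0]] [[-0.771, 0.6367, -0.0141], [0.5319, 0.6317, -0.5639], [-0.3501, -0.4423, -0.8257]] [ 0.4005 -0.2418  1.1646] C [0.845 0.413 0.831]
top [[375.7621264420107, 0.0, 322.335880491538], [0.0, 375.7621264420107, 199.2677925276396], [0.0, 0.0, 1.0]] [[0.0015, -1.0, 0.005], [-0.9809, -0.0025, -0.1944], [0.1944, -0.0046, -0.9809]] [0.0085 0.5297 0.9428] C [0.336 0.014 1.028]
wrist [[306.0728424684854, 0.0, 318.70053102579], [0.0, 306.0728424684854, 198.92858410888562], [0.0, 0.0, 1.0]] [[0.4036, -0.9149, -0.0024], [-0.8791, -0.3885, 0.2761], [-0.2535, -0.1093, -0.9611]] [-0.6242 -0.0362  0.3798] C [ 0.316 -0.544  0.373]
```

View pics/scene0.png

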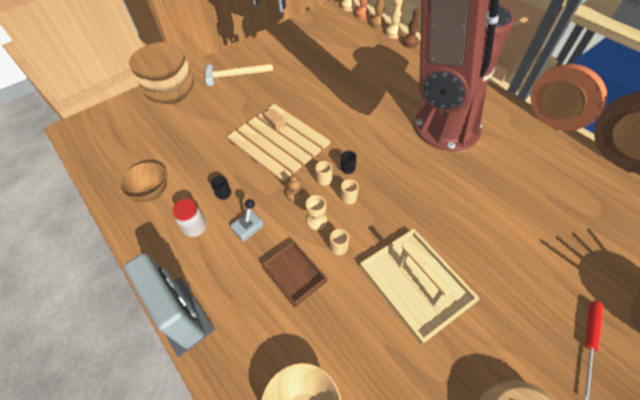

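View pics/top0.png

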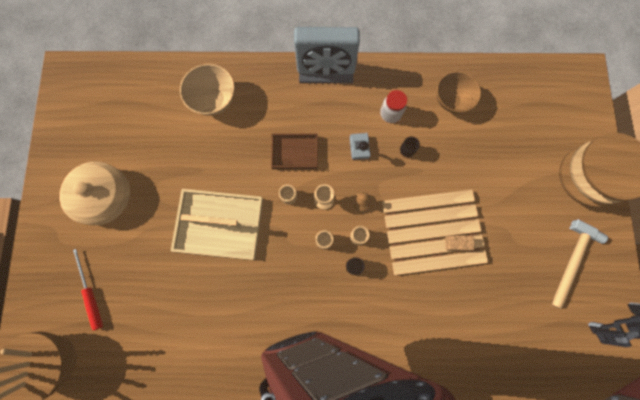

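View pics/wrist0.png

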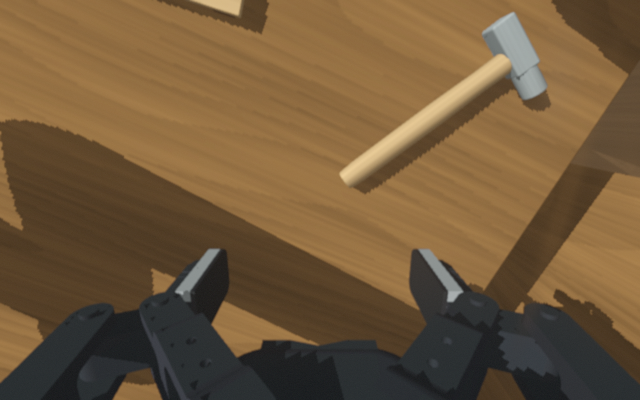

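```bash
python3 - <<'E'
import cv2
im=cv2.imread("pics/top0.png")
cv2.imwrite("pics/topc1.png",cv2.resize(im[125:285,165:365],None,fx=4,fy=3.75,interpolation=cv2.INTER_CUBIC)[:600])
cv2.imwrite("pics/topc2.png",cv2.resize(im[130:280,335:495],None,fx=4,fy=4,interpolation=cv2.INTER_CUBIC))
im=cv2.imread("pics/scene0.png")
cv2.imwrite("pics/scenec.png",cv2.resize(im[100:300,220:480],None,fx=3,fy=3,interpolation=cv2.INTER_CUBIC))
E
```

```text
(no output)
```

View pics/topc1.png

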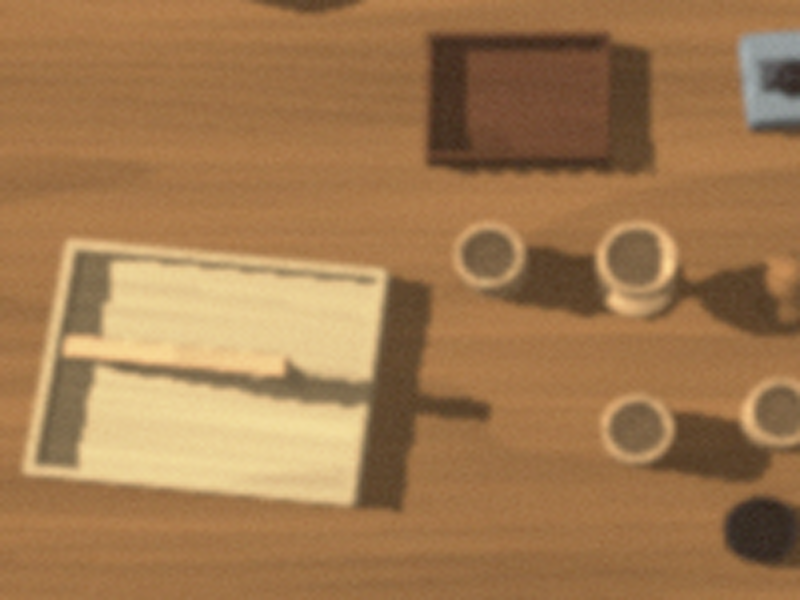

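View pics/topc2.png

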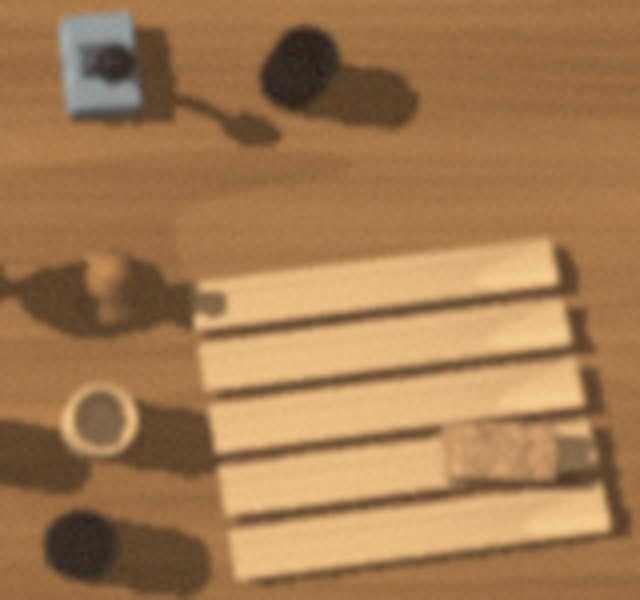

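View pics/scenec.png

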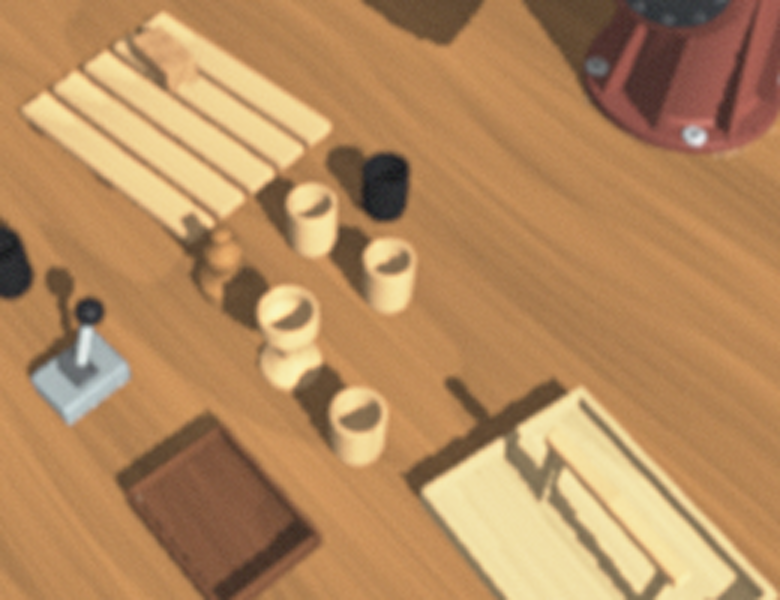

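```bash
cat > h.py <<'E'
import numpy as np, cv2
from rig import sensors, optics, r
np.set_printoptions(precision=4,suppress=True)
def ray(m,uv,z):
    d=m["R"].T@np.linalg.inv(m["mtx"])@np.array([uv[0],uv[1],1.]); C=-m["R"].T@m["t"]
    return C+d*(z-C[2])/d[2]
def proj(m,X):
    c=m["R"]@np.array(X)+m["t"]; p=m["mtx"]@c; return p[:2]/p[2]
def tri(ms,uvs):
    A=np.zeros((3,3));b=np.zeros(3)
    for m,uv in zip(ms,uvs):
        d=m["R"].T@np.linalg.inv(m["mtx"])@np.array([uv[0],uv[1],1.]);d/=np.linalg.norm(d)
        P=np.eye(3)-np.outer(d,d);C=-m["R"].T@m["t"];A+=P;b+=P@C
    return np.linalg.solve(A,b)
def rect(P):
    P=np.array(P)[:,:2];c,s,a=cv2.minAreaRect(P.astype(np.float32)*1000);return np.array(c)/1000,s,a
def delta(pos,yaw):
    """tool-frame shift (mm) & rotvec (deg) from measured pose to tool-down pose with jaw (tool y) at yaw deg from world x"""
    from scipy.spatial.transform import Rotation as Ro
    s=sensors.get_state(); R0=np.array(s["ee_rot"]); p0=np.array(s["tool_pos"])
    y=np.array([np.cos(np.radians(yaw)),np.sin(np.radians(yaw)),0]);x=np.array([0,0,-1.]);z=np.cross(x,y)
    R1=np.column_stack([x,y,z]); sh=R0.T@(np.array(pos)-p0)*1000
    rv=Ro.from_matrix(R0.T@R1).as_rotvec(degrees=True)
    return sh.round(1),rv.round(2)
def save(n,name):
    im=optics.camera(n); cv2.imwrite(f"pics/{name}.png",im[:,:,::-1]); return im
E
python3 - <<'E'
from h import *
t=optics.camera_model("top"); s=optics.camera_model("scene")
c1=lambda u,v:((u+.5)/4-.5+165,(v+.5)/3.75-.5+125)
c2=lambda u,v:((u+.5)/4-.5+335,(v+.5)/4-.5+130)
cs=lambda u,v:((u+.5)/3-.5+220,(v+.5)/3-.5+100)
for n,p,q in [("A",c1(490,257),cs(358,413)),("B",c1(638,429),cs(389,259)),("C",c2(99,420),cs(312,201))]:
    print("cup",n,ray(t,p,.058),ray(s,q,.058),tri([t,s],[p,q]))
print("gob",ray(t,c1(637,258),.085),ray(s,cs(288,309),.085))
print("fin",ray(t,c2(104,268),.083),ray(s,cs(222,238),.083))
for n,z,P in [("tray",.024,[c1(68,238),c1(387,270),c1(355,507),c1(23,474)]),("toolbox",.025,[c1(430,33),c1(610,33),c1(610,165),c1(428,165)]),
 ("stand",.02,[c2(195,282),c2(552,238),c2(612,532),c2(235,580)]),("block",.05,[c2(447,423),c2(556,425),c2(556,482),c2(447,484)]),("bar",.099,[c1(64,347),c1(290,367)])]:
    X=[ray(t,p,z) for p in P]; print(n,np.array(X)[:,:2].tolist()); 
    if len(X)>2: print(rect(X),np.mean(X,0))
    else: print(np.mean(X,0),np.linalg.norm(X[0]-X[1]))
print("tip",tri([t,s],[c2(117,62),cs(90,312)]))
for c in [c2(63,14),c2(131,11),c2(139,108),c2(69,117)]: print(ray(t,c,.02))
print("blk decoys",ray(t,c2(300,65),.058),ray(t,c2(82,543),.058))
E
```

```text
cup A [0.5447 0.1026 0.058 ] [0.5489 0.1036 0.058 ] [0.5464 0.1023 0.0529]
cup B [0.424  0.0049 0.058 ] [0.4263 0.0046 0.058 ] [0.4247 0.0042 0.056 ]
cup C [ 0.4356 -0.0862  0.058 ] [ 0.4357 -0.0903  0.058 ] [ 0.4363 -0.0871  0.0609]
gob [0.5384 0.0059 0.085 ] [0.5392 0.0036 0.085 ]
fin [ 0.5307 -0.0885  0.083 ] [ 0.5352 -0.0924  0.083 ]
tray [[0.5653706787078929, 0.3942368303572546], [0.5421172324011096, 0.1755980342183875], [0.37197972734035806, 0.19105150509707583], [0.39459888745347393, 0.41127617569606484]]
(array([0.4687, 0.2926]), (221.88119506835938, 171.61900329589844), 84.13572692871094) [0.4685 0.293  0.024 ]
toolbox [[0.7236725687369494, 0.15119171117325042], [0.7241147188778136, 0.024470136502628078], [0.621332923598392, 0.02403505949602729], [0.6209593063612016, 0.14974853908542918]]
(array([0.6725, 0.0876]), (102.78270721435547, 126.79878234863281), 0.19993498921394348) [0.6725 0.0874 0.025 ]
stand [[0.5340474427597226, -0.1574766750155996], [0.5655441733892604, -0.4044388028093396], [0.36587649121852883, -0.42904100280047225], [0.334297507250544, -0.17781224346716196]]
(array([ 0.4499, -0.2911]), (201.1770477294922, 253.69740295410156), 7.164397239685059) [ 0.4499 -0.2922  0.02  ]
block [[0.43491592648619154, -0.3139512851365077], [0.4337568502688561, -0.38504681710151645], [0.39685973018916465, -0.3822108364034665], [0.3954449608839976, -0.3114757106256017]]
(array([ 0.4146, -0.3483]), (72.9367904663086, 39.50608444213867), 89.06599426269531) [ 0.4152 -0.3482  0.05  ]
bar [[0.4740065744559031, 0.36282129226435295], [0.4609384148112956, 0.2216145732297566]]
[0.4675 0.2922 0.099 ] 0.14181013467665976
tip [ 0.6674 -0.0986  0.0874]
[ 0.7273 -0.0697  0.02  ]
[ 0.7297 -0.118   0.02  ]
[ 0.658 -0.122  0.02 ]
[ 0.6513 -0.0729  0.02  ]
blk decoys [ 0.6766 -0.2267  0.058 ] [ 0.3573 -0.074   0.058 ]
```

```bash
python3 - <<'E'
from h import *
print(delta([.415,-.348,.34],0))
E
```

```text
(array([  64. , -138.6, -239. ]), array([-66.18,  -0.07,   0.09]))
```

Call:
{"fn": "servo_tool", "kwargs": {"rows": [1,15,-35,-60,-10,0,0,1,32,-70,-120,-20,0,0,1,48,-105,-180,-30,0,0,1,64,-138.6,-239,-40,0,0,1,64,-138.6,-239,-50,0,0,1,64,-138.6,-239,-60,0,0,1,64,-138.6,-239,-66.2,0,0,1,64,-138.6,-239,-66.2,0,0,1,64,-138.6,-239,-66.2,0,0], "squeeze": 40}}

```text
clock: 1.27
tool_pos: [0.415, -0.3485, 0.3406]
ee_rot: [[-0.0, 1.0, -0.001], [0.0, -0.001, -1.0], [-1.0, -0.0, -0.0]]
wrist_force: [-0.1, 0.2, -0.8]
width: 0.0852
```

```bash
python3 - <<'E'
from h import *
print(sensors.get_state()); save("wrist","w1"); save("top","t1")
m=optics.camera_model("wrist"); print([proj(m,[.415,-.348,z]) for z in (.05,.02)])
E
```

```text
{'clock': 1.275, 'qpos': array([-47.4417,   6.0841, 106.9458,   0.0009,  66.9867, -47.3645]), 'qd': array([-0.1347, -0.025 , -0.0871,  0.0263,  0.0297, -0.4021]), 'joint_torque': array([  0.0945, -32.9961, -28.4099,   0.0048,   0.004 ,   0.0027]), 'tool_pos': array([ 0.415 , -0.3485,  0.3406]), 'ee_rot': array([[-0.0002,  1.    , -0.0014],
       [ 0.0002, -0.0014, -1.    ],
       [-1.    , -0.0002, -0.0002]]), 'wrist_force': array([-0.1407,  0.1989, -0.7591]), 'ft_torque': array([-0.0246, -0.0161,  0.0294]), 'width': 0.08515572108888195}
[array([318.8712, 192.4712]), array([318.8474, 184.5936])]
```

View pics/w1.png

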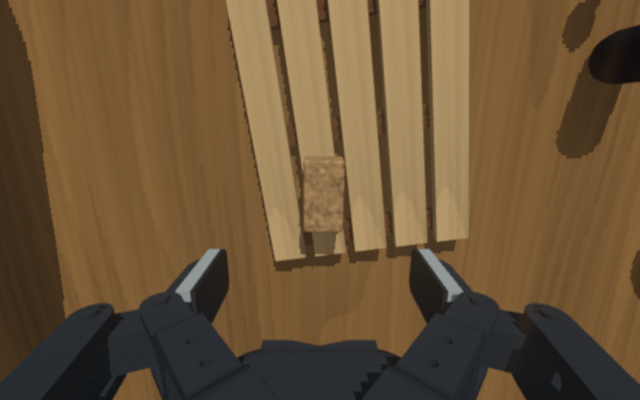

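```bash
python3 - <<'E'
import cv2
im=cv2.imread("pics/w1.png")
cv2.imwrite("pics/w1c.png",cv2.resize(im[140:260,260:400],None,fx=5,fy=5,interpolation=cv2.INTER_CUBIC))
E
```

```text
(no output)
```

View pics/w1c.png

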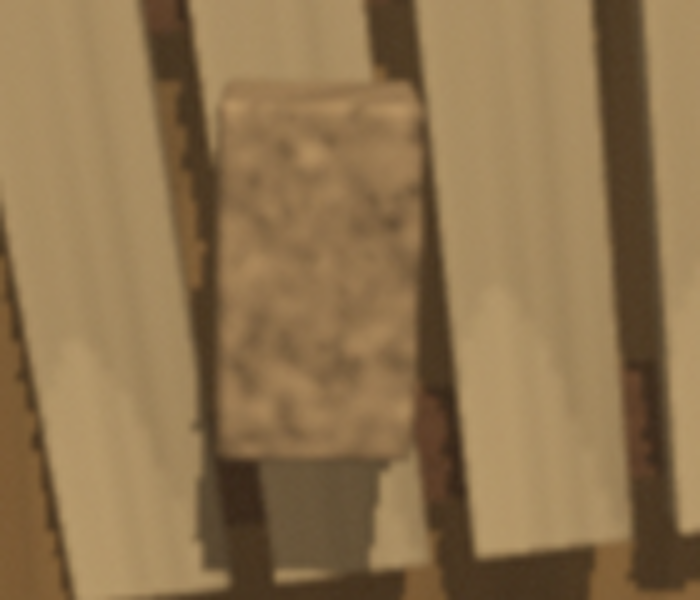

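```bash
python3 - <<'E'
from h import *
m=optics.camera_model("wrist")
P=[ray(m,(u/5+260,v/5+140),.05) for u,v in [(222,96),(421,100),(411,459),(217,457)]]
print(np.array(P)[:,:2],np.mean(P,0),rect(P))
print(delta([.415,-.348,.199],0))
E
```

```text
[[ 0.4027 -0.3186]
 [ 0.4367 -0.3193]
 [ 0.4363 -0.3852]
 [ 0.4008 -0.3848]] [ 0.4191 -0.352   0.05  ] (array([ 0.419 , -0.3519]), (66.2047119140625, 35.47209167480469), 89.28829193115234)
(array([141.6,   0. ,  -0.5]), array([-0.05, -0.01,  0.  ]))
```

Call:
{"fn": "servo_tool", "kwargs": {"rows": [1,50,3.5,2.5,0,0,0,1,100,3.5,2.5,0,0,0,1,130,3.5,2.5,0,0,0,1,141,3.5,2.5,0,0,0,1,141,3.5,2.5,0,0,0,0,141,3.5,2.5,0,0,0,0,141,3.5,2.5,0,0,0,0,141,3.5,2.5,0,0,0,0,141,3.5,2.5,0,0,0,0,141,3.5,2.5,0,0,0], "squeeze": 40}}

```text
clock: 2.62
tool_pos: [0.4192, -0.3516, 0.2011]
ee_rot: [[0.002, 1.0, 0.0], [-0.002, 0.0, -1.0], [-1.0, 0.002, 0.002]]
wrist_force: [0.2, -0.1, 6.3]
width: 0.0353
```

Call:
{"fn": "servo_tool", "kwargs": {"rows": [0,-40,0,0,0,0,0,0,-90,0,0,0,0,0,0,-110,20,-35,0,0,0,0,-110,47,-82,0,0,0,0,-110,75,-130,0,0,0,0,-110,102,-177,0,0,0,0,-110,130,-225,0,0,0,0,-110,158,-273,0,0,0,0,-110,186,-322,0,0,0,0,-110,214,-370,0,0,0,0,-110,238,-412,0,0,0,0,-110,253.5,-439,0,0,0]}}

```text
clock: 4.12
tool_pos: [0.6723, 0.0905, 0.3089]
ee_rot: [[-0.001, 1.0, 0.002], [0.0, 0.002, -1.0], [-1.0, -0.001, -0.0]]
wrist_force: [0.8, -0.0, -0.5]
width: 0.0356
```

Call:
{"fn": "servo_tool", "kwargs": {"rows": [0,0,0,0,0,0,0,0,0,0,0,0,0,0]}}

```text
clock: 4.38
tool_pos: [0.6714, 0.0878, 0.3088]
ee_rot: [[-0.002, 1.0, 0.001], [-0.001, 0.001, -1.0], [-1.0, -0.002, 0.001]]
wrist_force: [-0.6, 0.1, -0.9]
width: 0.0352
```

```bash
python3 - <<'E'
from h import *
print(sensors.get_state()["tool_pos"],sensors.get_state()["wrist_force"]); save("wrist","w2")
print(delta([.6725,.0875,.189],0))
m=optics.camera_model("wrist")
for x in (-.05,.05):
  for y in (-.065,.065): print(proj(m,[.6725+x,.0875+y,.025]))
E
```

```text
[0.6714 0.0878 0.3088] [-0.612   0.0936 -0.8588]
(array([120. ,   1.4,  -0.2]), array([-0.01,  0.03,  0.1 ]))
[266.2897 262.9257]
[258.5041 116.459 ]
[375.1237 262.9428]
[383.3142 116.3869]
```

View pics/w2.png

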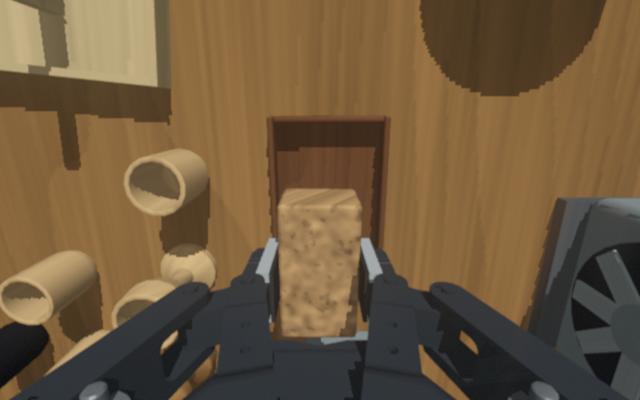

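Call:
{"fn": "servo_tool", "kwargs": {"rows": [0,40,5,0,0,0,0,0,85,5,0,0,0,0,0,108,5,0,0,0,0,0,119,5,0,0,0,0,0,119,5,0,0,0,0,0,119,5,0,0,0,0]}}

```text
clock: 5.18
tool_pos: [0.6781, 0.0882, 0.1928]
ee_rot: [[0.004, 1.0, 0.0], [0.0, 0.0, -1.0], [-1.0, 0.004, -0.0]]
wrist_force: [-0.6, 0.5, -0.9]
width: 0.0353
```

Call:
{"fn": "servo_tool", "kwargs": {"rows": [0,5,0,0,0,0,0,0,5.5,0,0,0,0,0,0.52,5.5,0,0,0,0,0,0.52,5.5,0,0,0,0,0,0.52,5.5,0,0,0,0,0,0.52,-30,0,0,0,0,0,0.52,-80,0,0,0,0,0,1,-120,-20,-10,0,0,0,1,-120,-60,-30,0,0,0,1,-120,-100,-40,0,0,0,1,-120,-125,-40,0,0,0,1,-120,-125,-40,0,0,0]}}

```text
clock: 6.68
tool_pos: [0.5504, 0.1284, 0.3104]
ee_rot: [[-0.001, 1.0, 0.001], [-0.0, 0.001, -1.0], [-1.0, -0.001, 0.0]]
wrist_force: [0.8, -0.8, 0.4]
width: 0.0854
```

```bash
python3 - <<'E'
from h import *
print(sensors.get_state()["tool_pos"],sensors.get_state()["wrist_force"],sensors.get_state()["width"]); save("wrist","w3");im=save("top","t3")
cv2.imwrite("pics/t3c.png",cv2.resize(im[125:285,255:425,::-1],None,fx=4,fy=3.75,interpolation=cv2.INTER_CUBIC))
m=optics.camera_model("wrist"); print(proj(m,[.5447,.1026,.058]))
E
```

```text
[0.5504 0.1284 0.3104] [ 0.8073 -0.8366  0.393 ] 0.08540622851639738
[308.3323 236.6892]
```

View pics/w3.png

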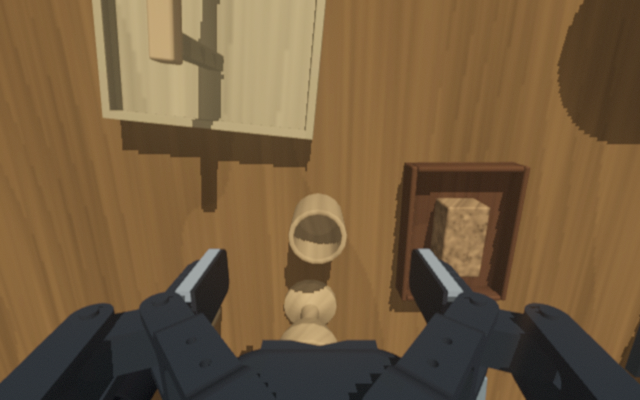

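View pics/t3c.png

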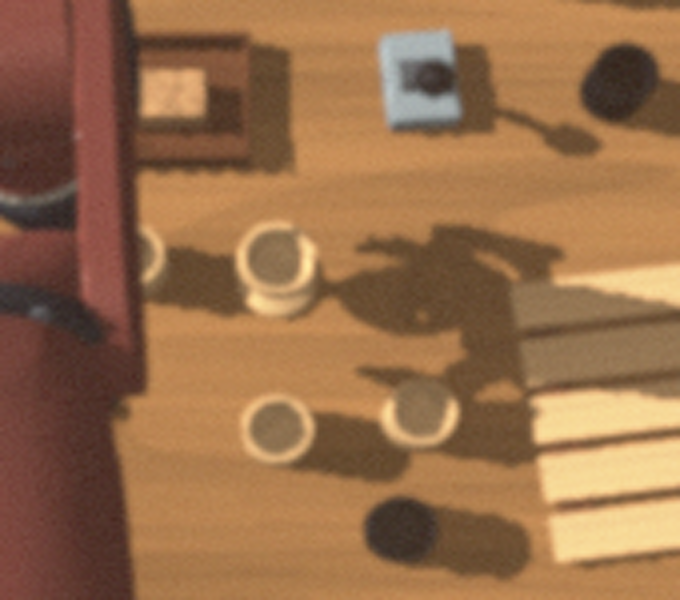

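```bash
python3 - <<'E'
from h import *
m=optics.camera_model("wrist"); print(ray(m,(318,235),.058)); 
for p in [(314,139),(103,118)]: print(ray(m,p,.024))
for p in [(403,163),(527,163),(503,300)]: print(ray(m,p,.025))
print(delta([.5495,.1035,.203],0))
E
```

```text
[0.5523 0.104  0.058 ]
[0.549  0.1753 0.024 ]
[0.3779 0.1921 0.024 ]
[0.624  0.1555 0.025 ]
[0.7286 0.1554 0.025 ]
[0.7305 0.0226 0.025 ]
(array([108.2,  -3.2,  24.6]), array([ 0.02, -0.01, -0.1 ]))
```

Call:
{"fn": "servo_tool", "kwargs": {"rows": [1,10,0.5,15,0,0,0,1,40,0.5,24.5,0,0,0,1,80,0.5,24.5,0,0,0,1,100,0.5,24.5,0,0,0,1,108,0.5,24.5,0,0,0,1,108,0.5,24.5,0,0,0,0,108,0.5,24.5,0,0,0,0,108,0.5,24.5,0,0,0,0,108,0.5,24.5,0,0,0,0,108,0.5,24.5,0,0,0,0,108,0.5,24.5,0,0,0], "squeeze": 20}}

```text
clock: 8.15
tool_pos: [0.553, 0.1038, 0.2039]
ee_rot: [[0.002, 1.0, 0.001], [0.0, 0.001, -1.0], [-1.0, 0.002, -0.0]]
wrist_force: [-1.3, -0.2, 5.3]
width: 0.0441
```

Call:
{"fn": "servo_tool", "kwargs": {"rows": [0,-30,0,0,0,0,0,0,-80,0,0,0,0,0,0,-110,-1,-10,-8,0,0,0,-110,-4,-36,-18,0,0,0,-110,-7,-68,-28,0,0,0,-110,-10,-100,-38,0,0,0,-110,-14,-132,-48,0,0,0,-110,-17,-164,-58,0,0,0,-110,-20,-196,-68,0,0,0,-110,-23,-222,-78,0,0,0,-110,-25,-239,-84.4,0,0,0,-110,-25,-239,-84.4,0,0]}}

```text
clock: 9.65
tool_pos: [0.5268, 0.3435, 0.3122]
ee_rot: [[-0.0, 0.096, 0.995], [-0.0, 0.995, -0.096], [-1.0, -0.0, -0.0]]
wrist_force: [-0.2, -0.1, -0.6]
width: 0.0442
```

```bash
python3 - <<'E'
from h import *
print(sensors.get_state()["tool_pos"],sensors.get_state()["wrist_force"],sensors.get_state()["width"]); save("wrist","w4");im=save("scene","s4");save("top","t4")
cv2.imwrite("pics/s4c.png",cv2.resize(im[150:350,300:560,::-1],None,fx=3,fy=3,interpolation=cv2.INTER_CUBIC))
print(delta([.5281,.3428,.213],84.4))
m=optics.camera_model("wrist")
c=np.array([.473,.293,0]);X=np.array([.9952,-.0976,0]);Y=np.array([.0976,.9952,0])
for x in(-.085,.085):
  for y in (-.11,.11): print(x,y,proj(m,c+x*X+y*Y+[0,0,.024]))
for y in (-.07,.07):print("bar",proj(m,c+y*Y+[0,0,.099]))
E
```

```text
[0.5268 0.3435 0.3122] [-0.2384 -0.1473 -0.6422] 0.04423984670501536
(array([99.3,  1. ,  0.8]), array([-0.07, -0.03,  0.05]))
-0.085 -0.11 [101.9676  23.016 ]
-0.085 0.11 [393.8505  22.4423]
0.085 -0.11 [138.9619 232.8148]
0.085 0.11 [381.4309 232.4815]
bar [111.5322 148.0962]
bar [346.8102 147.7167]
```

View pics/w4.png

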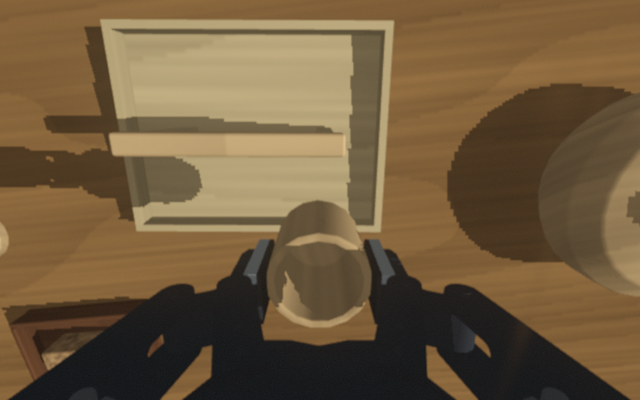

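View pics/s4c.png

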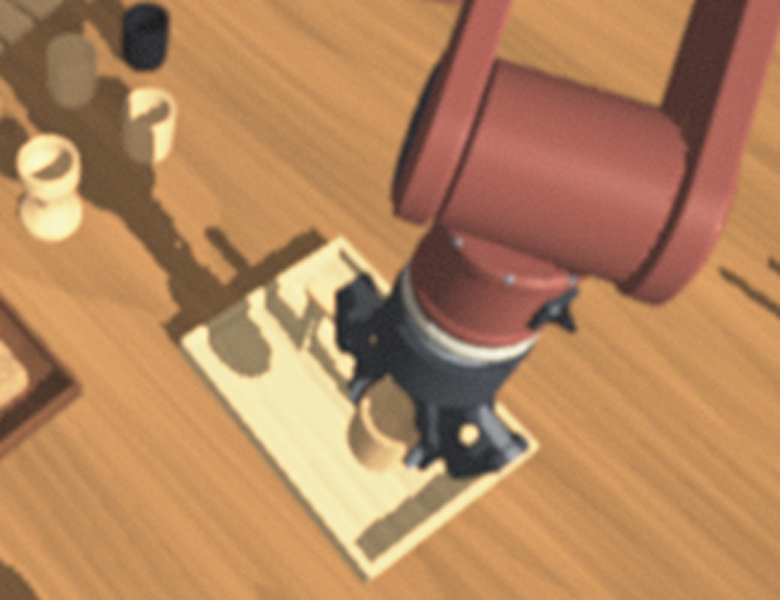

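Call:
{"fn": "servo_tool", "kwargs": {"rows": [0,40,1,0.5,0,0,0,0,75,1,0.5,0,0,0,0,92,1,0.5,0,0,0,0,98,1,0.5,0,0,0,0,100,1,0.5,0,0,0,0,100,1,0.5,0,0,0]}}

```text
clock: 10.55
tool_pos: [0.5287, 0.3439, 0.2141]
ee_rot: [[0.002, 0.097, 0.995], [0.001, 0.995, -0.097], [-1.0, 0.001, 0.002]]
wrist_force: [0.2, 0.1, -0.3]
width: 0.0444
```

Call:
{"fn": "servo_tool", "kwargs": {"rows": [0,2,0,0,0,0,0,0,3.5,0,0,0,0,0,0,3.5,0,0,0,0,0,0.68,3.5,0,0,0,0,0,0.68,3.5,0,0,0,0,0,0.68,3.5,0,0,0,0,0,0.68,-15,0,0,0,0,0,0.68,-60,0,0,0,0,0,0.68,-110,0,0,0,0,0,0.68,-110,0,0,0,0,0]}}

```text
clock: 11.8
tool_pos: [0.5302, 0.3448, 0.3308]
ee_rot: [[0.012, 0.097, 0.995], [0.006, 0.995, -0.097], [-1.0, 0.007, 0.012]]
wrist_force: [0.8, -0.0, -0.1]
width: 0.0582
```

```bash
python3 - <<'E'
from h import *
print(sensors.get_state()["tool_pos"],sensors.get_state()["wrist_force"],sensors.get_state()["width"]); save("wrist","w5");im=save("top","t5")
cv2.imwrite("pics/t5c.png",cv2.resize(im[125:285,255:425,::-1],None,fx=4,fy=3.75,interpolation=cv2.INTER_CUBIC))
print(delta([.430,.0345,.32],0))
E
```

```text
[0.5302 0.3448 0.3308] [ 0.7591 -0.017  -0.1187] 0.05818883506138437
(array([   4.1, -317.3,  -67.7]), array([84.42,  0.05, -0.2 ]))
```

View pics/w5.png

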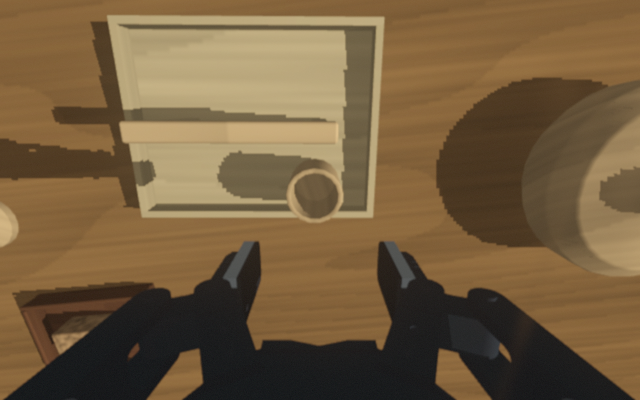

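View pics/t5c.png

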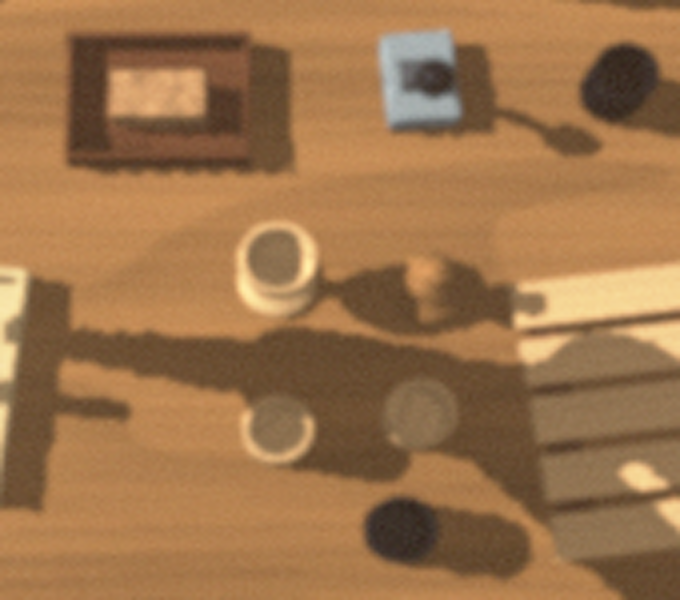

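Call:
{"fn": "servo_tool", "kwargs": {"rows": [1,4,-25,-5,8,0,0,1,4,-60,-13,18,0,0,1,4,-95,-20,28,0,0,1,4,-130,-28,38,0,0,1,4,-165,-35,48,0,0,1,4,-200,-43,58,0,0,1,4,-235,-50,68,0,0,1,4,-270,-58,78,0,0,1,4,-300,-64,84.4,0,0,1,4,-317,-68,84.4,0,0,1,4,-317,-68,84.4,0,0,1,4,-317,-68,84.4,0,0]}}

```text
clock: 13.4
tool_pos: [0.4292, 0.035, 0.318]
ee_rot: [[-0.001, 1.0, 0.0], [0.001, 0.0, -1.0], [-1.0, -0.001, -0.001]]
wrist_force: [0.2, 0.9, 0.2]
width: 0.0854
```

```bash
python3 - <<'E'
from h import *
print(sensors.get_state()["tool_pos"],sensors.get_state()["wrist_force"],sensors.get_state()["width"]); save("wrist","w6")
E
```

```text
[0.4292 0.035  0.318 ] [0.1568 0.8738 0.2431] 0.08539856881741519
```

View pics/w6.png

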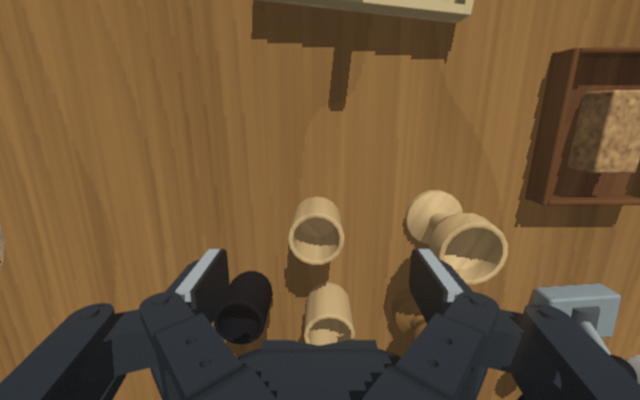

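```bash
python3 - <<'E'
from h import *
m=optics.camera_model("wrist"); B=ray(m,(316,237),.058); print(B,ray(m,(330,329),.058))
print(delta([B[0],B[1],.203],0))
E
```

```text
[0.4268 0.0065 0.058 ] [ 0.4391 -0.0819  0.058 ]
(array([115.2,  -2.5,  28.7]), array([ 0.05, -0.03,  0.06]))
```

Call:
{"fn": "servo_tool", "kwargs": {"rows": [1,10,-2,15,0,0,0,1,40,-2,29,0,0,0,1,80,-2,29,0,0,0,1,105,-2,29,0,0,0,1,115,-2,29,0,0,0,1,115,-2,29,0,0,0,0,115,-2,29,0,0,0,0,115,-2,29,0,0,0,0,115,-2,29,0,0,0,0,115,-2,29,0,0,0,0,115,-2,29,0,0,0], "squeeze": 20}}

```text
clock: 14.82
tool_pos: [0.4282, 0.0056, 0.2049]
ee_rot: [[0.002, 1.0, 0.001], [-0.0, 0.001, -1.0], [-1.0, 0.002, 0.0]]
wrist_force: [-2.5, -0.4, 6.4]
width: 0.0455
```

Call:
{"fn": "servo_tool", "kwargs": {"rows": [0,-30,0,0,0,0,0,0,-80,0,0,0,0,0,0,-110,-1,-10,-8,0,0,0,-110,-2,-36,-18,0,0,0,-110,-3,-68,-28,0,0,0,-110,-4,-100,-38,0,0,0,-110,-5,-132,-48,0,0,0,-110,-7,-164,-58,0,0,0,-110,-8,-196,-68,0,0,0,-110,-9,-222,-78,0,0,0,-110,-10,-237.5,-84.4,0,0,0,-110,-10,-237.5,-84.4,0,0]}}

```text
clock: 16.32
tool_pos: [0.417, 0.2438, 0.3135]
ee_rot: [[-0.0, 0.096, 0.995], [-0.0, 0.995, -0.096], [-1.0, -0.0, -0.0]]
wrist_force: [-0.3, -0.3, -0.6]
width: 0.046
```

Call:
{"fn": "servo_tool", "kwargs": {"rows": [0,40,0,0,0,0,0,0,75,0,0,0,0,0,0,92,0,0,0,0,0,0,98,0,0,0,0,0,0,99,0,0,0,0,0,0,99,0,0,0,0,0]}}

```text
clock: 17.08
tool_pos: [0.4182, 0.2434, 0.2159]
ee_rot: [[0.002, 0.097, 0.995], [0.001, 0.995, -0.097], [-1.0, 0.001, 0.002]]
wrist_force: [-0.1, 0.1, 0.1]
width: 0.0459
```

Call:
{"fn": "servo_tool", "kwargs": {"rows": [0,2,0,0,0,0,0,0,4,0,0,0,0,0,0,4,0,0,0,0,0,0.68,4,0,0,0,0,0,0.68,4,0,0,0,0,0,0.68,4,0,0,0,0,0,0.68,-15,0,0,0,0,0,0.68,-60,0,0,0,0,0,0.68,-110,0,0,0,0,0,0.68,-110,0,0,0,0,0]}}

```text
clock: 18.32
tool_pos: [0.4194, 0.2441, 0.3298]
ee_rot: [[0.01, 0.097, 0.995], [0.004, 0.995, -0.097], [-1.0, 0.005, 0.01]]
wrist_force: [-0.2, 1.1, 1.0]
width: 0.058
```

```bash
python3 - <<'E'
from h import *
print(sensors.get_state()["tool_pos"],sensors.get_state()["wrist_force"],sensors.get_state()["width"]); save("wrist","w7")
im=save("top","t7")
cv2.imwrite("pics/t7c.png",cv2.resize(im[125:285,255:425,::-1],None,fx=4,fy=3.75,interpolation=cv2.INTER_CUBIC))
print(delta([.439,-.052,.32],-45))
E
```

```text
[0.4194 0.2441 0.3298] [-0.2414  1.0978  1.0411] 0.05798944220209408
(array([   5. , -291.7,   50.2]), array([129.42,  -0.  ,  -0.08]))
```

View pics/w7.png

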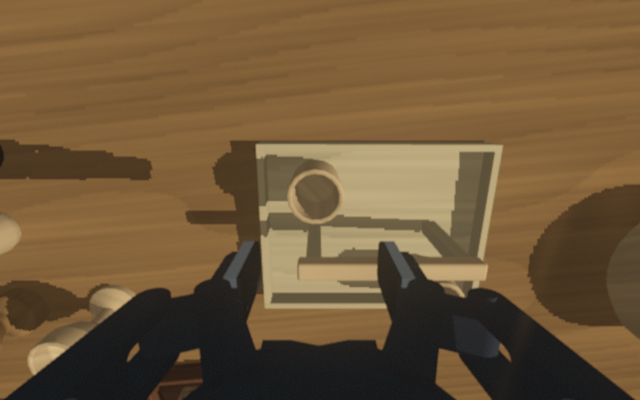

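View pics/t7c.png

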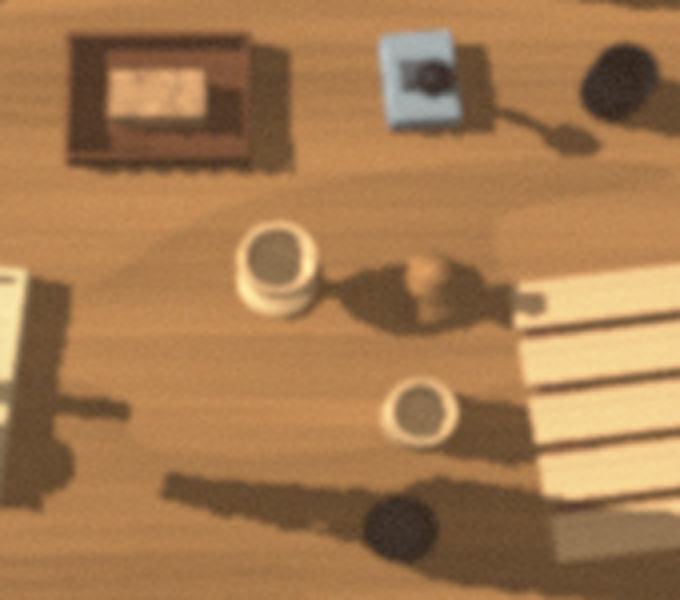

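```bash
python3 - <<'E'
from h import *
print(delta([.467,-.084,.32],84.4))
E
```

```text
(array([   5. , -320.8,   81.2]), array([ 0.02,  0.06, -0.03]))
```

Call:
{"fn": "servo_tool", "kwargs": {"rows": [1,5,-25,6,0,0,0,1,5,-70,18,0,0,0,1,5,-120,30,0,0,0,1,5,-170,43,0,0,0,1,5,-220,56,0,0,0,1,5,-270,68,0,0,0,1,5,-305,77,0,0,0,1,5,-321,81,0,0,0,1,5,-321,81,0,0,0,1,5,-321,81,0,0,0]}}

```text
clock: 19.68
tool_pos: [0.4664, -0.0831, 0.3189]
ee_rot: [[-0.002, 0.096, 0.995], [0.001, 0.995, -0.096], [-1.0, 0.001, -0.002]]
wrist_force: [-0.6, -0.1, 0.1]
width: 0.0854
```

```bash
python3 - <<'E'
from h import *
print(sensors.get_state()["tool_pos"],sensors.get_state()["wrist_force"],sensors.get_state()["width"]); save("wrist","w8")
E
```

```text
[ 0.4664 -0.0831  0.3189] [-0.5956 -0.0515  0.0588] 0.08541105962539883
```

View pics/w8.png

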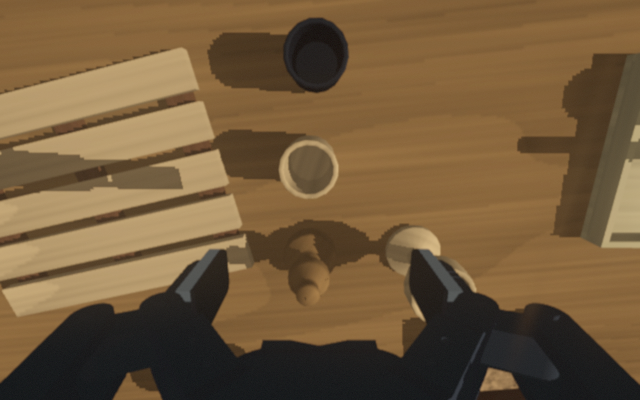

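```bash
python3 - <<'E'
from h import *
m=optics.camera_model("wrist"); C=ray(m,(309,167.5),.058); print(C)
for p in [(185,47),(20,315)]: print("stand",ray(m,p,.02))
print(delta([C[0],C[1],.205],84.4), delta([C[0],C[1],.32],84.4))
E
```

```text
[ 0.4368 -0.0879  0.058 ]
stand [ 0.337  -0.1784  0.02  ]
stand [ 0.567  -0.4007  0.02  ]
(array([114.2,  -7.9, -28.9]), array([ 0.11, -0.07, -0.05])) (array([ -0.8,  -7.8, -29. ]), array([ 0.11, -0.07, -0.05]))
```

Call:
{"fn": "servo_tool", "kwargs": {"rows": [1,0,-4,-15,0,0,0,1,10,-6.5,-27.5,0,0,0,1,50,-6.5,-27.5,0,0,0,1,90,-6.5,-27.5,0,0,0,1,108,-6.5,-27.5,0,0,0,1,114.5,-6.5,-27.5,0,0,0,1,114.5,-6.5,-27.5,0,0,0,0,114.5,-6.5,-27.5,0,0,0,0,114.5,-6.5,-27.5,0,0,0,0,114.5,-6.5,-27.5,0,0,0,0,114.5,-6.5,-27.5,0,0,0,0,114.5,-6.5,-27.5,0,0,0], "squeeze": 20}}

```text
clock: 21.22
tool_pos: [0.4394, -0.0882, 0.2062]
ee_rot: [[0.001, 0.097, 0.995], [-0.001, 0.995, -0.097], [-1.0, -0.001, 0.001]]
wrist_force: [-1.2, 0.5, 6.5]
width: 0.0449
```

```bash
python3 - <<'E'
from h import *
print(sensors.get_state()["tool_pos"],sensors.get_state()["wrist_force"],sensors.get_state()["width"]); save("wrist","w9")
print(delta([.4286,.3526,.32],84.4),delta([.5174,.2334,.32],84.4))
E
```

```text
[ 0.4394 -0.0882  0.2062] [-1.2119  0.5442  6.4729] 0.044881059442855135
(array([-114. ,  437.6,  -53.4]), array([0.03, 0.08, 0.03])) (array([-113.8,  327.6,   46.6]), array([0.03, 0.08, 0.03]))
```

View pics/w9.png

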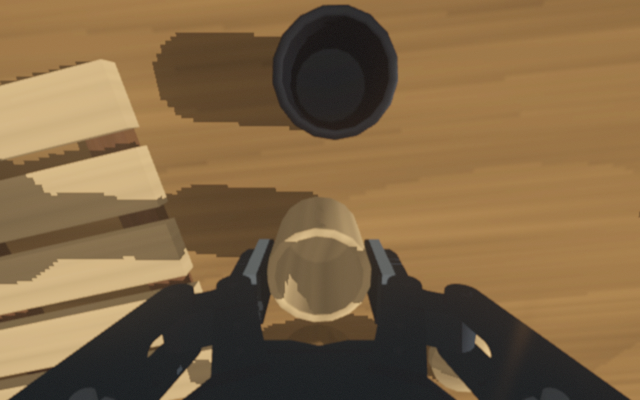

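Call:
{"fn": "servo_tool", "kwargs": {"rows": [0,-30,0,0,0,0,0,0,-80,0,0,0,0,0,0,-110,12,2,0,0,0,0,-110,45,6,0,0,0,0,-110,90,12,0,0,0,0,-110,135,18,0,0,0,0,-110,180,25,0,0,0,0,-110,225,32,0,0,0,0,-110,270,39,0,0,0,0,-110,305,43,0,0,0,0,-110,327.5,46.5,0,0,0,0,-110,327.5,46.5,0,0,0]}}

```text
clock: 22.78
tool_pos: [0.517, 0.2344, 0.3149]
ee_rot: [[-0.0, 0.095, 0.995], [-0.0, 0.995, -0.095], [-1.0, -0.0, -0.0]]
wrist_force: [-0.9, -0.4, -1.6]
width: 0.0446
```

Call:
{"fn": "servo_tool", "kwargs": {"rows": [0,40,0,0,0,0,0,0,75,0,0,0,0,0,0,92,0,0,0,0,0,0,98,0,0,0,0,0,0,99,0,0,0,0,0,0,99,0,0,0,0,0]}}

```text
clock: 23.52
tool_pos: [0.5177, 0.2336, 0.2176]
ee_rot: [[0.003, 0.097, 0.995], [0.001, 0.995, -0.097], [-1.0, 0.001, 0.002]]
wrist_force: [0.7, -0.5, -0.4]
width: 0.0446
```

Call:
{"fn": "servo_tool", "kwargs": {"rows": [0,2,0,0,0,0,0,0,4.3,0,0,0,0,0,0,4.3,0,0,0,0,0,0.68,4.3,0,0,0,0,0,0.68,4.3,0,0,0,0,0,0.68,4.3,0,0,0,0,0,0.68,-15,0,0,0,0,0,0.68,-60,0,0,0,0,0,0.68,-110,0,0,0,0,0,0.68,-110,0,0,0,0,0]}}

```text
clock: 24.78
tool_pos: [0.5193, 0.2343, 0.3337]
ee_rot: [[0.013, 0.097, 0.995], [0.004, 0.995, -0.097], [-1.0, 0.005, 0.012]]
wrist_force: [0.9, 0.5, 0.4]
width: 0.0579
```

```bash
python3 - <<'E'
from h import *
print(sensors.get_state()["tool_pos"],sensors.get_state()["wrist_force"],sensors.get_state()["width"])
print(delta([.473,.293,.33],-5.6),delta([.473,.293,.33],174.4))
E
```

```text
[0.5193 0.2343 0.3337] [0.9037 0.4748 0.4487] 0.057888208186968014
(array([  3.4,  53.9, -51.8]), array([90.03,  0.32, -0.79])) (array([  3.4,  53.9, -51.8]), array([-89.97,   0.79,   0.32]))
```

Call:
{"fn": "servo_tool", "kwargs": {"rows": [1,3,8,-8,9,0,0,1,3,16,-16,19,0,0,1,3,24,-24,29,0,0,1,3,32,-32,39,0,0,1,3,40,-40,49,0,0,1,3,48,-47,59,0,0,1,3,54,-52,69,0,0,1,3,54,-52,79,0,0,1,3,54,-52,90,0,0,1,3,54,-52,90,0,0,1,3,54,-52,90,0,0]}}

```text
clock: 26.15
tool_pos: [0.4703, 0.2922, 0.3232]
ee_rot: [[-0.0, 0.996, -0.095], [-0.0, -0.095, -0.996], [-1.0, -0.0, 0.0]]
wrist_force: [0.8, -0.3, -0.2]
width: 0.085
```

```bash
python3 - <<'E'
from h import *
print(sensors.get_state()["tool_pos"],sensors.get_state()["wrist_force"],sensors.get_state()["width"]); save("wrist","w10");im=save("scene","s10");t=save("top","t10")
cv2.imwrite("pics/s10c.png",cv2.resize(im[80:350,220:580,::-1],None,fx=2.2,fy=2.2,interpolation=cv2.INTER_CUBIC))
m=optics.camera_model("wrist")
for y in (-.07,.07):
  for x in (-.007,.007): print("bar",proj(m,np.array([.473,.293,.099])+y*np.array([.0976,.9952,0])+x*np.array([.9952,-.0976,0])))
print(delta([.473,.293,.247],-5.6))
E
```

```text
[0.4703 0.2922 0.3232] [ 0.7566 -0.3169 -0.1526] 0.0849759632673012
bar [312.6491 306.9854]
bar [331.7001 307.0041]
bar [311.6845 108.3013]
bar [334.6942 108.3318]
(array([76.2,  2.6, -1. ]), array([0.09, 0.  , 0.01]))
```

View pics/w10.png

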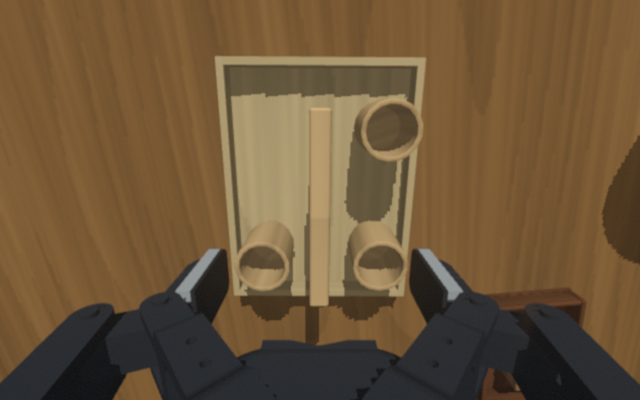

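View pics/s10c.png

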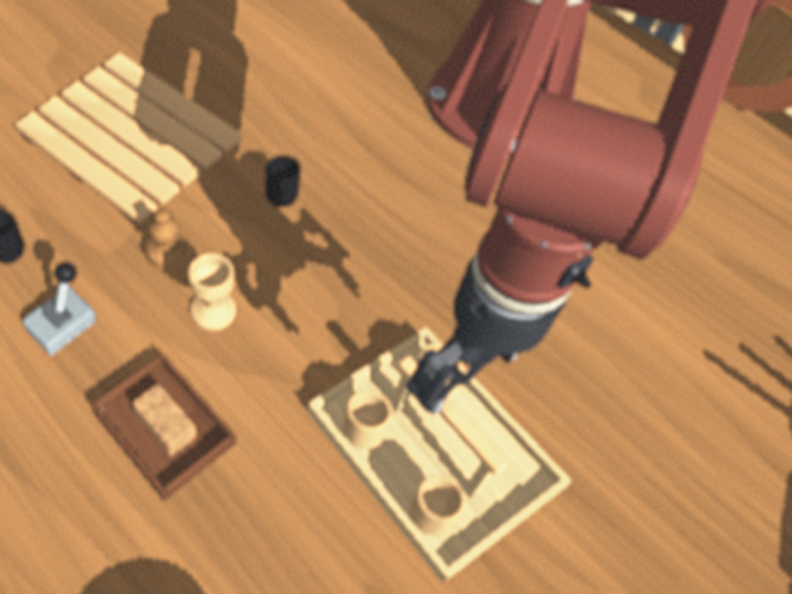

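Call:
{"fn": "servo_tool", "kwargs": {"rows": [1,30,0.6,-1,0,0,0,1,60,0.6,-1,0,0,0,1,76,0.6,-1,0,0,0,1,76,0.6,-1,0,0,0,1,76,0.6,-1,0,0,0,0,76,0.6,-1,0,0,0,0,76,0.6,-1,0,0,0,0,76,0.6,-1,0,0,0,0,76,0.6,-1,0,0,0,0,76,0.6,-1,0,0,0,0,76,0.6,-1,0,0,0,0,76,0.6,-1,0,0,0], "squeeze": 90}}

```text
clock: 27.8
tool_pos: [0.471, 0.2933, 0.2476]
ee_rot: [[-0.0, 0.995, -0.097], [0.0, -0.097, -0.995], [-1.0, -0.0, -0.0]]
wrist_force: [-2.4, -1.2, 5.0]
width: 0.0121
```

```bash
python3 - <<'E'
from h import *
print(sensors.get_state()["tool_pos"],sensors.get_state()["wrist_force"],sensors.get_state()["width"]); save("wrist","w11")
E
```

```text
[0.471  0.2933 0.2476] [-2.3618 -1.2322  4.9765] 0.012119562642871113
```

View pics/w11.png

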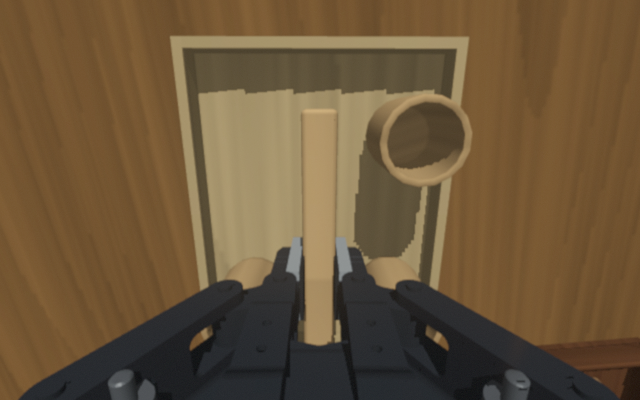

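Call:
{"fn": "servo_tool", "kwargs": {"rows": [0,-2,0,0,0,0,0,0,-6,0,0,0,0,0,0,-12,0,0,0,0,0,0,-21,0,0,0,0,0,0,-33,0,0,0,0,0,0,-47,0,0,0,0,0,0,-62,0,0,0,0,0,0,-77,0,0,0,0,0,0,-91,0,0,0,0,0,0,-102,0,0,0,0,0,0,-110,0,0,0,0,0,0,-115,0,0,0,0,0]}}

```text
clock: 29.35
tool_pos: [0.4711, 0.2932, 0.3626]
ee_rot: [[0.0, 0.995, -0.097], [0.0, -0.097, -0.995], [-1.0, 0.0, -0.0]]
wrist_force: [0.0, 0.0, -6.8]
width: 0.0122
```

```bash
python3 - <<'E'
from h import *
s=sensors.get_state();print(s["tool_pos"],s["wrist_force"],s["ft_torque"],s["width"]); save("wrist","w12");im=save("scene","s12");save("top","t12")
cv2.imwrite("pics/s12c.png",cv2.resize(im[80:350,220:580,::-1],None,fx=2.2,fy=2.2,interpolation=cv2.INTER_CUBIC))
print(delta([.4535,-.2915,.366],7.2))
E
```

```text
[0.4711 0.2932 0.3626] [ 0.0263  0.0423 -6.8422] [ 0.0153  0.0252 -0.0425] 0.01224473415014998
(array([ -3.8,  39.3, 583.6]), array([-12.78,   0.  ,   0.  ]))
```

View pics/w12.png

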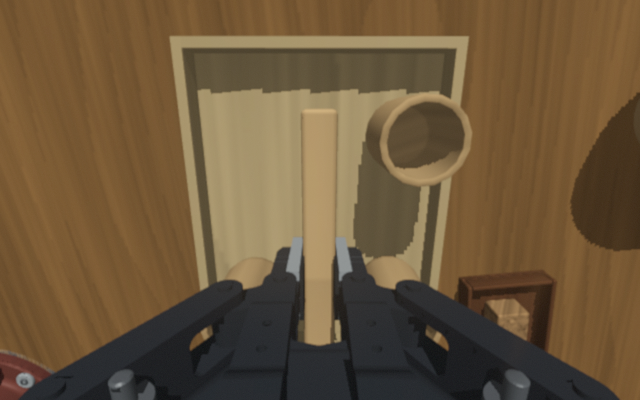

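View pics/s12c.png

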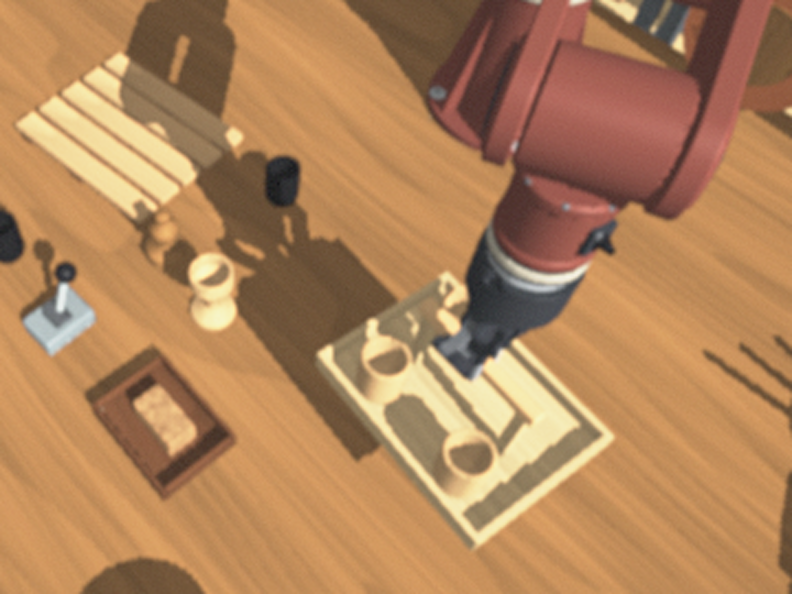

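```bash
python3 - <<'E'
from h import *
s=sensors.get_state(); m=optics.camera_model("wrist"); R0=np.array(s["ee_rot"]);p0=np.array(s["tool_pos"])
Rc=m["R"]@R0; C=-m["R"].T@m["t"]; off=R0.T@(C-p0); print(off)
def cam(p,yaw):
    y=np.array([np.cos(np.radians(yaw)),np.sin(np.radians(yaw)),0]);x=np.array([0,0,-1.]);z=np.cross(x,y)
    R=np.column_stack([x,y,z]);Rw=Rc@R.T; c=np.array(p)+R@off
    return dict(mtx=m["mtx"],R=Rw,t=-Rw@c)
k=cam([.4703,.2922,.3232],-5.47)
P=[ray(k,p,.024) for p in [(216,58),(424,59),(404,296),(233,296)]]
print("tray",np.array(P)[:,:2],rect(P),np.mean(P,0))
k=cam([.415,-.3485,.3406],-.08)
P1=[ray(k,p,.02) for p in [(275,262.5),(467,239)]]; print("w1 stand",P1)
k=cam([.4664,-.0831,.3189],84.5)
P2=[ray(k,p,.02) for p in [(185,47),(250,262),(20,315)]]; print("w8",P2)
E
```

```text
[ 0.03   -0.0001 -0.0695]
tray [[0.3982 0.4103]
 [0.5655 0.3935]
 [0.5453 0.1749]
 [0.3739 0.1914]] (array([0.4701, 0.2927]), (220.21104431152344, 172.20468139648438), 84.4985122680664) [0.4707 0.2925 0.024 ]
w1 stand [array([ 0.3689, -0.4319,  0.02  ]), array([ 0.5671, -0.4056,  0.02  ])]
w8 [array([ 0.338 , -0.1782,  0.02  ]), array([ 0.5312, -0.1565,  0.02  ]), array([ 0.568 , -0.4008,  0.02  ])]
```

```bash
python3 - <<'E'
import cv2
im=cv2.imread("pics/w1.png")
cv2.imwrite("pics/w1d.png",cv2.resize(im[210:290,250:480],None,fx=3.4,fy=3.4,interpolation=cv2.INTER_CUBIC))
E
```

```text
(no output)
```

View pics/w1d.png

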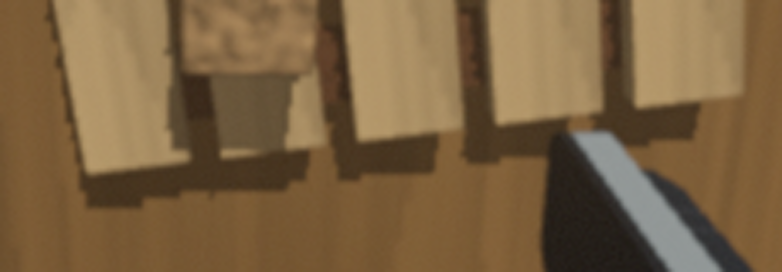

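Call:
{"fn": "servo_tool", "kwargs": {"rows": [0,0,0.2,3,-0.07,0,0,0,0,0.6,9,-0.2,0,0,0,0,1.2,18,-0.4,0,0,0,0,2,31,-0.68,0,0,0,0,3.1,48,-1.06,0,0,0,0,4.5,69,-1.52,0,0,0,0,6.1,94,-2.08,0,0,0,0,7.9,122,-2.7,0,0,0,0,9.8,152,-3.36,0,0,0,0,11.9,184,-4.07,0,0,0,0,14,217,-4.8,0,0,0,0,16.2,250,-5.52,0,0]}}

```text
clock: 31.0
tool_pos: [0.4623, 0.0409, 0.3624]
ee_rot: [[0.0, 1.0, -0.001], [-0.0, -0.001, -1.0], [-1.0, 0.0, 0.0]]
wrist_force: [1.1, -0.2, -5.5]
width: 0.0124
```

Call:
{"fn": "servo_tool", "kwargs": {"rows": [0,0,-1.1,33,-0.73,0,0,0,0,-2.1,66,-1.46,0,0,0,0,-3.2,99,-2.18,0,0,0,0,-4.3,132,-2.91,0,0,0,0,-5.3,164,-3.62,0,0,0,0,-6.3,194,-4.28,0,0,0,0,-7.2,222,-4.9,0,0,0,0,-8,247,-5.45,0,0,0,0,-8.8,270,-5.96,0,0,0,0,-9.4,290,-6.4,0,0,0,0,-10,306,-6.75,0,0,0,0,-10.4,318,-7,0,0]}}

```text
clock: 32.5
tool_pos: [0.4517, -0.2762, 0.3622]
ee_rot: [[-0.0, 0.993, 0.12], [0.0, 0.12, -0.993], [-1.0, -0.0, -0.0]]
wrist_force: [-0.6, -0.5, -5.6]
width: 0.0124
```

Call:
{"fn": "servo_tool", "kwargs": {"rows": [0,0,-0.5,8,-0.2,0,0,0,0,-0.7,13,-0.3,0,0,0,0,-0.8,16,-0.4,0,0,0,0,-0.8,16,-0.4,0,0,0,0,-0.8,16,-0.4,0,0]}}

```text
clock: 33.12
tool_pos: [0.4534, -0.2908, 0.3622]
ee_rot: [[-0.0, 0.992, 0.128], [0.0, 0.128, -0.992], [-1.0, -0.0, -0.0]]
wrist_force: [-0.2, 0.2, -6.5]
width: 0.0125
```

```bash
python3 - <<'E'
from h import *
s=sensors.get_state();print(s["tool_pos"],s["wrist_force"],s["ft_torque"],s["width"]); save("wrist","w13");im=save("scene","s13");t=save("top","t13")
cv2.imwrite("pics/s13c.png",cv2.resize(im[60:330,150:510,::-1],None,fx=2.2,fy=2.2,interpolation=cv2.INTER_CUBIC))
print(delta([.452,-.292,.27],7.3))
E
```

```text
[ 0.4534 -0.2908  0.3622] [-0.2068  0.2242 -6.4772] [ 0.045   0.0624 -0.0167] 0.01246016960506696
(array([92.2, -1.5,  0.9]), array([ 0.06, -0.01,  0.01]))
```

View pics/w13.png

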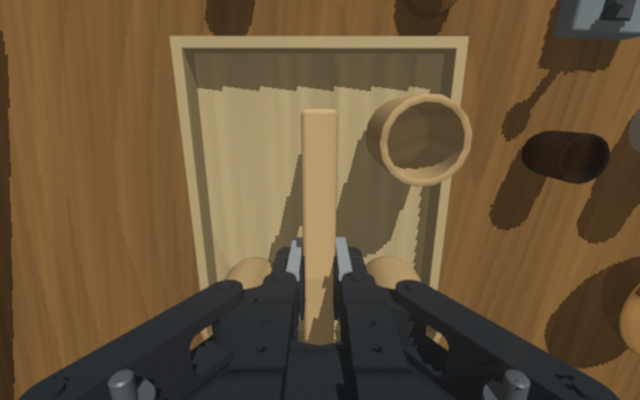

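View pics/s13c.png

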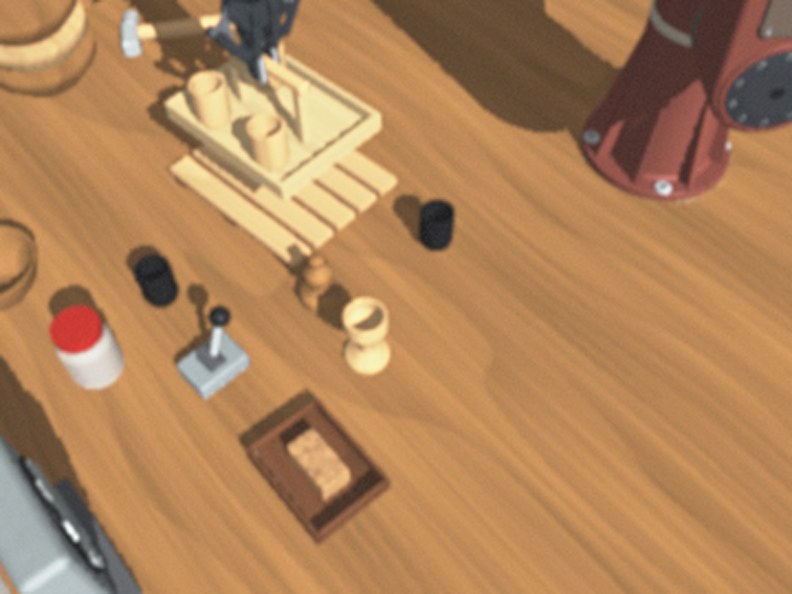

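Call:
{"fn": "servo_tool", "kwargs": {"rows": [0,3,-0.5,0.5,0,0,0,0,9,-1,0.9,0,0,0,0,19,-1,0.9,0,0,0,0,31,-1,0.9,0,0,0,0,44,-1,0.9,0,0,0,0,57,-1,0.9,0,0,0,0,69,-1,0.9,0,0,0,0,78,-1,0.9,0,0,0,0,85,-1,0.9,0,0,0,0,89,-1,0.9,0,0,0,0,91,-1,0.9,0,0,0,0,91,-1,0.9,0,0,0]}}

```text
clock: 34.78
tool_pos: [0.4526, -0.2923, 0.2714]
ee_rot: [[0.0, 0.992, 0.128], [-0.0, 0.128, -0.992], [-1.0, 0.0, 0.0]]
wrist_force: [0.1, -0.0, -6.8]
width: 0.0125
```

Call:
{"fn": "servo_tool", "kwargs": {"rows": [0,1,0,0,0,0,0,0,2,0,0,0,0,0,0,2,0,0,0,0,0]}}

```text
clock: 35.15
tool_pos: [0.4524, -0.2922, 0.2692]
ee_rot: [[-0.0, 0.992, 0.128], [0.0, 0.128, -0.992], [-1.0, -0.0, -0.0]]
wrist_force: [0.8, 0.1, -5.5]
width: 0.0125
```

Call:
{"fn": "servo_tool", "kwargs": {"rows": [0,1,0,0,0,0,0,0,1,0,0,0,0,0,0,1.5,0,0,0,0,0,0,1.5,0,0,0,0,0]}}

```text
clock: 35.65
tool_pos: [0.4525, -0.2922, 0.2677]
ee_rot: [[0.0, 0.992, 0.128], [-0.0, 0.128, -0.992], [-1.0, 0.0, 0.0]]
wrist_force: [-0.4, -0.3, -6.5]
width: 0.0119
```

Call:
{"fn": "servo_tool", "kwargs": {"rows": [0,0.7,0,0,0,0,0,0,0.7,0,0,0,0,0,0,1.4,0,0,0,0,0,0,1.4,0,0,0,0,0]}}

```text
clock: 36.15
tool_pos: [0.4526, -0.2923, 0.2676]
ee_rot: [[-0.0, 0.992, 0.128], [0.0, 0.128, -0.992], [-1.0, -0.0, -0.0]]
wrist_force: [-2.9, 3.2, 4.6]
width: 0.0122
```

Contact (force went from −6.5 to +4.6 N). Release slowly, then rise.

Call:
{"fn": "servo_tool", "kwargs": {"rows": [0.15,0,0,0,0,0,0,0.2,0,0,0,0,0,0,0.3,0,0,0,0,0,0,0.4,0,0,0,0,0,0,0.5,0,0,0,0,0,0,0.6,-5,0,0,0,0,0,0.6,-20,0,0,0,0,0,0.6,-50,0,0,0,0,0,0.6,-90,0,0,0,0,0,0.6,-110,0,0,0,0,0,0.6,-110,0,0,0,0,0]}}

```text
clock: 37.52
tool_pos: [0.4532, -0.2928, 0.3799]
ee_rot: [[0.005, 0.992, 0.128], [-0.004, 0.128, -0.992], [-1.0, 0.005, 0.005]]
wrist_force: [0.2, 0.5, 0.1]
width: 0.0516
```

```bash
python3 - <<'E'
from h import *
s=sensors.get_state();print(s["tool_pos"],s["wrist_force"],s["ft_torque"],s["width"]); save("wrist","w14");im=save("scene","s14");t=save("top","t14")
cv2.imwrite("pics/s14c.png",cv2.resize(im[60:330,150:510,::-1],None,fx=2.2,fy=2.2,interpolation=cv2.INTER_CUBIC))
E
```

```text
[ 0.4532 -0.2928  0.3799] [0.2251 0.4597 0.1053] [-0.0272  0.0215  0.0321] 0.05163626254847484
```

View pics/w14.png

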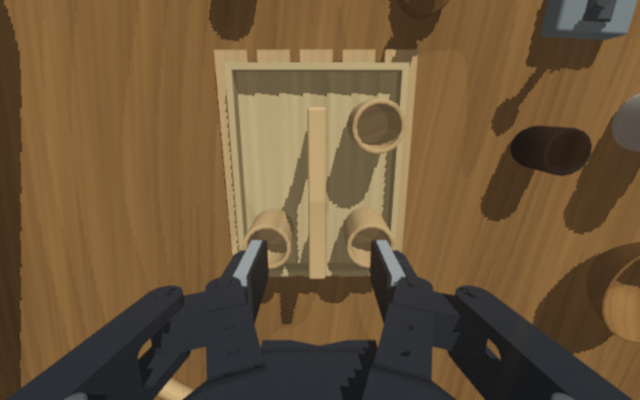

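View pics/s14c.png

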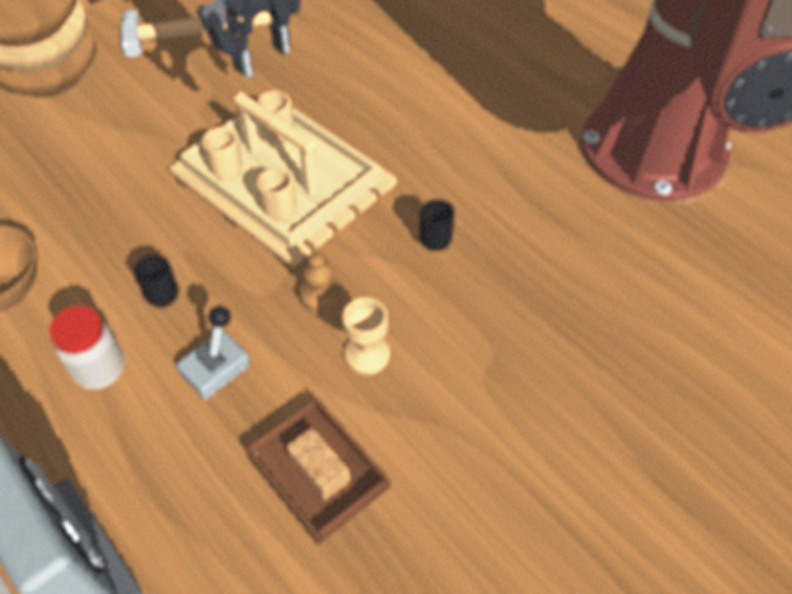

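```bash
python3 - <<'E'
from h import *
print(delta([.60,-.10,.36],-90))
E
```

```text
(array([  15.4,  171.2, -171.4]), array([97.34,  0.  ,  0.11]))
```

Call:
{"fn": "servo_tool", "kwargs": {"rows": [0.3,2,20,-20,10,0,0,0,5,40,-40,20,0,0,0,8,60,-60,30,0,0,0,11,80,-80,40,0,0,0,15,100,-100,50,0,0,0,15,120,-120,60,0,0,0,15,140,-140,70,0,0,0,15,160,-160,80,0,0,0,15,171,-171,90,0,0,0,15,171,-171,97.3,0,0,0,15,171,-171,97.3,0,0,0,15,171,-171,97.3,0,0]}}

```text
clock: 39.17
tool_pos: [0.5998, -0.1008, 0.3602]
ee_rot: [[-0.002, 0.002, -1.0], [0.001, -1.0, -0.002], [-1.0, -0.001, 0.002]]
wrist_force: [0.3, -0.0, -0.5]
width: 0.0002
```

```bash
python3 - <<'E'
from h import *
s=sensors.get_state();print(s["tool_pos"],s["wrist_force"],s["ee_rot"],s["width"]); save("wrist","w15")
E
```

```text
[ 0.5998 -0.1008  0.3602] [ 0.2704 -0.0404 -0.5277] [[-0.0019  0.0023 -1.    ]
 [ 0.0005 -1.     -0.0023]
 [-1.     -0.0005  0.0019]] 0.00017419941061423813
```

View pics/w15.png

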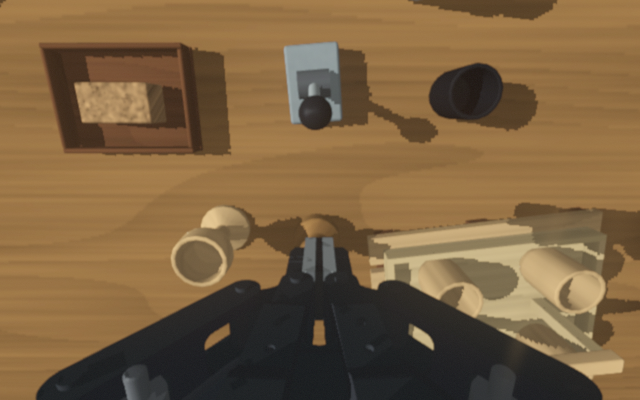

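```bash
python3 - <<'E'
from h import *
m=optics.camera_model("wrist"); print([ray(m,(315,112),z) for z in (.08,.087,.095)], [ray(m,p,.02) for p in [(285,45),(337,43),(341,120),(289,126)]])
for y in [-.0995]: print(delta([.628,y,.36],-90),delta([.628,y,.230],-90))
E
```

```text
[array([ 0.6687, -0.0983,  0.08  ]), array([ 0.6688, -0.0984,  0.087 ]), array([ 0.6688, -0.0985,  0.095 ])] [array([ 0.7278, -0.0701,  0.02  ]), array([ 0.7295, -0.118 ,  0.02  ]), array([ 0.6609, -0.1231,  0.02  ]), array([ 0.6551, -0.0719,  0.02  ])]
(array([  0.5,  -1.4, -28.1]), array([0.1 , 0.07, 0.02])) (array([130.5,  -1.3, -28.3]), array([0.1 , 0.07, 0.02]))
```

Call:
{"fn": "servo_tool", "kwargs": {"rows": [0,0,-1.4,-15,0,0,0,0,0,-1.4,-28,0,0,0,0,30,-1.4,-28,0,0,0,0,70,-1.4,-28,0,0,0,0,105,-1.4,-28,0,0,0,0,124,-1.4,-28,0,0,0,0,124,-1.4,-28,0,0,0,0,124,-1.4,-28,0,0,0]}}

```text
clock: 40.22
tool_pos: [0.6293, -0.0996, 0.239]
ee_rot: [[0.003, 0.001, -1.0], [-0.001, -1.0, -0.001], [-1.0, 0.001, -0.003]]
wrist_force: [1.4, 0.3, -0.1]
width: -0.0
```

Call:
{"fn": "servo_tool", "kwargs": {"rows": [0,0,0,-10,0,0,0,0,0,0,-18,0,0,0,0,0,0,-24,0,0,0,0,0,0,-30,0,0,0,0,0,0,-36,0,0,0,0,0,0,-42,0,0,0,0,0,0,-48,0,0,0,0,0,0,-54,0,0,0]}}

```text
clock: 41.22
tool_pos: [0.6826, -0.0992, 0.2372]
ee_rot: [[-0.0, 0.001, -1.0], [0.0, -1.0, -0.001], [-1.0, -0.0, 0.0]]
wrist_force: [-0.7, 0.4, -0.5]
width: 0.0003
```

```bash
python3 - <<'E'
from h import *
s=sensors.get_state();print(s["tool_pos"],s["wrist_force"],s["width"]); save("wrist","w16"); im=save("scene","s16")
cv2.imwrite("pics/s16c.png",cv2.resize(im[150:300,180:380,::-1],None,fx=4,fy=4,interpolation=cv2.INTER_CUBIC))
E
```

```text
[ 0.6826 -0.0992  0.2372] [-0.6909  0.415  -0.4642] 0.00027792351079541314
```

View pics/s16c.png

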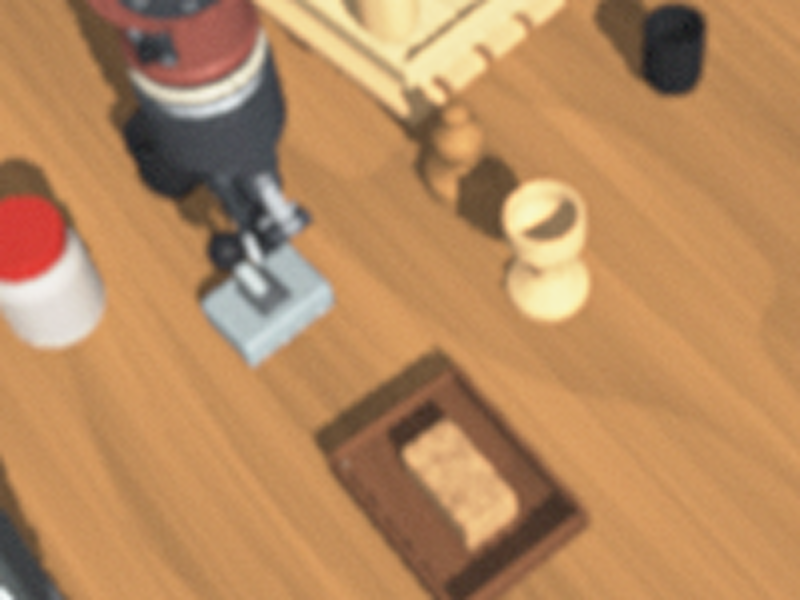

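View pics/w16.png

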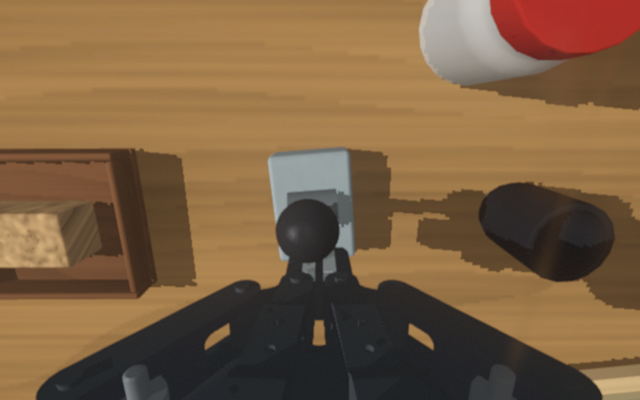

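Call:
{"fn": "servo_tool", "kwargs": {"rows": [0,0,0,-5,0,0,0,0,0,0,-10,0,0,0,0,0,0,-14,0,0,0,0,0,0,-14,0,0,0]}}

```text
clock: 41.82
tool_pos: [0.6965, -0.0993, 0.2373]
ee_rot: [[0.0, 0.001, -1.0], [-0.0, -1.0, -0.001], [-1.0, 0.0, -0.0]]
wrist_force: [-0.0, 0.5, -0.4]
width: -0.0
```

Call:
{"fn": "servo_tool", "kwargs": {"rows": [0,0,0,-3,0,0,0,0,0,0,-6,0,0,0,0,0,0,-6,0,0,0]}}

```text
clock: 42.2
tool_pos: [0.7022, -0.0993, 0.2372]
ee_rot: [[-0.001, 0.001, -1.0], [-0.0, -1.0, -0.001], [-1.0, 0.0, 0.001]]
wrist_force: [-2.2, -0.8, 0.5]
width: 0.0
```

```bash
python3 - <<'E'
from h import *
s=sensors.get_state();print(s["tool_pos"],s["wrist_force"],s["width"]); save("wrist","w17"); im=save("scene","s17")
cv2.imwrite("pics/s17c.png",cv2.resize(im[150:300,180:380,::-1],None,fx=4,fy=4,interpolation=cv2.INTER_CUBIC))
E
```

```text
[ 0.7022 -0.0993  0.2372] [-2.1644 -0.7622  0.4797] 3.0121360059980175e-05
```

View pics/w17.png

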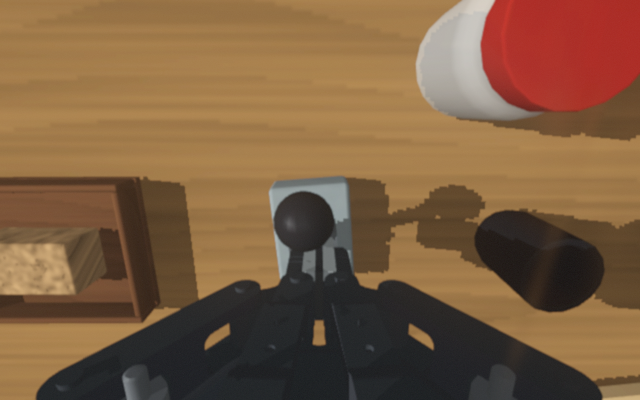

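View pics/s17c.png

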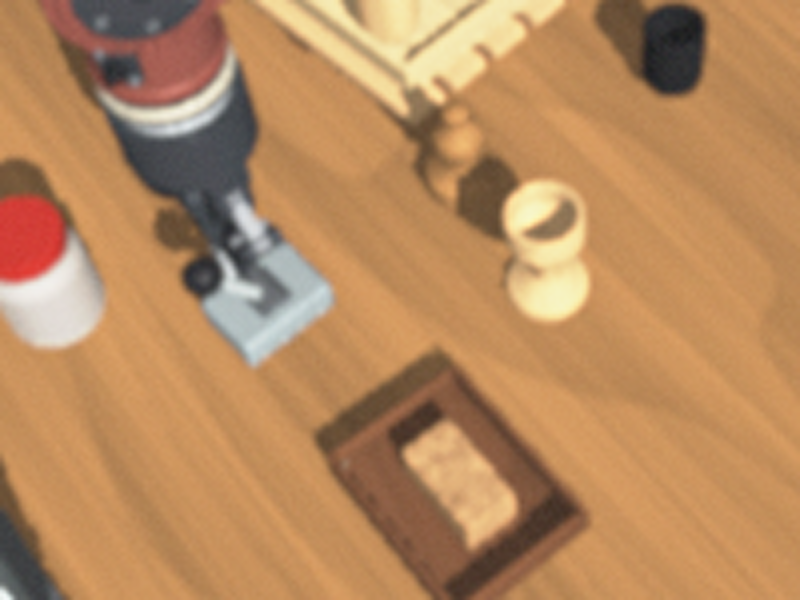

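Call:
{"fn": "servo_tool", "kwargs": {"rows": [0,0,0,-2,0,0,0,0,0,0,-4,0,0,0,0,0,0,-4,0,0,0]}}

```text
clock: 42.68
tool_pos: [0.7043, -0.0994, 0.2368]
ee_rot: [[-0.009, 0.001, -1.0], [0.0, -1.0, -0.001], [-1.0, -0.0, 0.009]]
wrist_force: [-9.5, -1.4, 4.7]
width: -0.0001
```

```bash
python3 - <<'E'
from h import *
m=optics.camera_model("wrist");im=save("wrist","w18")
g=(im.max(2)<70).astype(np.uint8); g=g[150:250,260:360]
print(sensors.get_state()["wrist_force"])
E
```

```text
[-9.1538 -0.7885  4.2263]
```

View pics/w18.png

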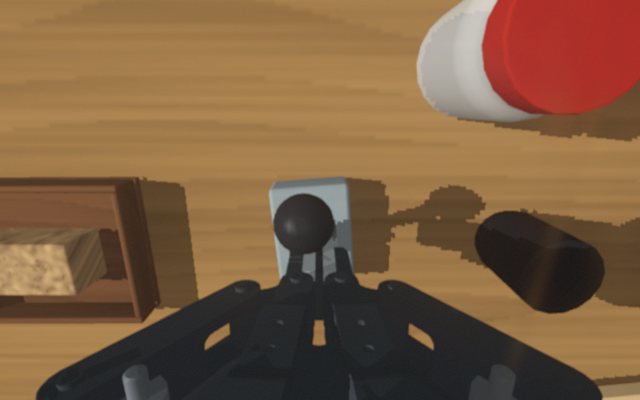

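Call:
{"fn": "servo_tool", "kwargs": {"rows": [0,0,0,-1.5,0,0,0,0,0,0,-3,0,0,0,0,0,0,-3,0,0,0]}}

```text
clock: 43.1
tool_pos: [0.7058, -0.0995, 0.2366]
ee_rot: [[-0.016, 0.002, -1.0], [0.001, -1.0, -0.002], [-1.0, -0.001, 0.016]]
wrist_force: [-15.9, 0.0, 8.4]
width: -0.0001
```

```bash
python3 - <<'E'
from h import *
m=optics.camera_model("wrist"); print(ray(m,(304,223),.087)); print(sensors.get_state()["wrist_force"])
E
```

```text
[ 0.7288 -0.0939  0.087 ]
[-15.9279   0.0372   8.3678]
```

Call:
{"fn": "servo_tool", "kwargs": {"rows": [0,0,0,10,0,0,0,0,0,0,35,0,0,0,0,-10,0,60,0,0,0,0,-60,0,75,0,0,0,0,-110,0,75,0,0,0,0,-150,0,75,0,0,0,0,-150,0,75,0,0,0,0,-150,0,75,0,0,0]}}

```text
clock: 44.1
tool_pos: [0.6342, -0.0992, 0.3869]
ee_rot: [[0.001, 0.001, -1.0], [0.0, -1.0, -0.001], [-1.0, -0.0, -0.001]]
wrist_force: [-0.5, -0.4, -0.2]
width: 0.0001
```

```bash
python3 - <<'E'
from h import *
s=sensors.get_state();print(s["tool_pos"],s["wrist_force"],s["width"]); save("wrist","w19"); im=save("scene","s19");t=save("top","t19")
cv2.imwrite("pics/s19c.png",cv2.resize(im[60:330,150:510,::-1],None,fx=2.2,fy=2.2,interpolation=cv2.INTER_CUBIC))
cv2.imwrite("pics/t19c.png",cv2.resize(t[120:290,240:500,::-1],None,fx=3,fy=3,interpolation=cv2.INTER_CUBIC))
E
```

```text
[ 0.6342 -0.0992  0.3869] [-0.465  -0.3556 -0.22  ] 8.151769542528311e-05
```

View pics/s19c.png

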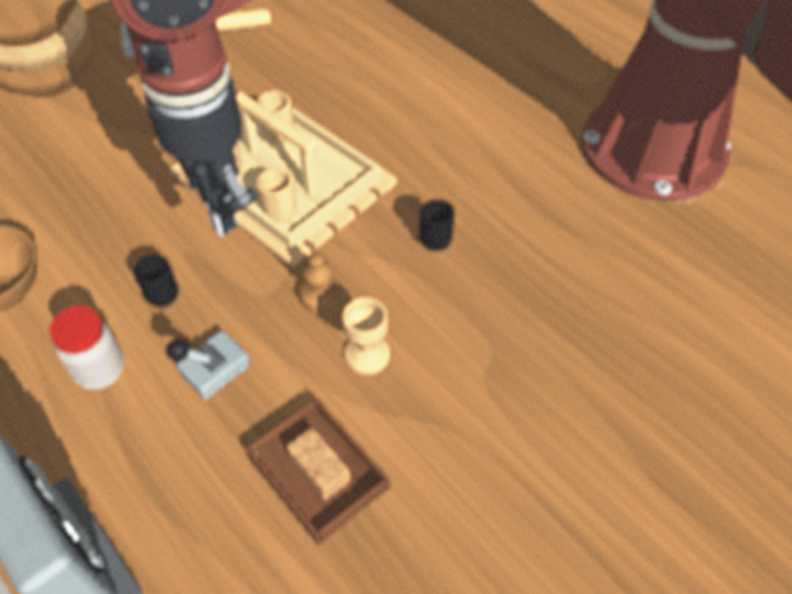

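View pics/t19c.png

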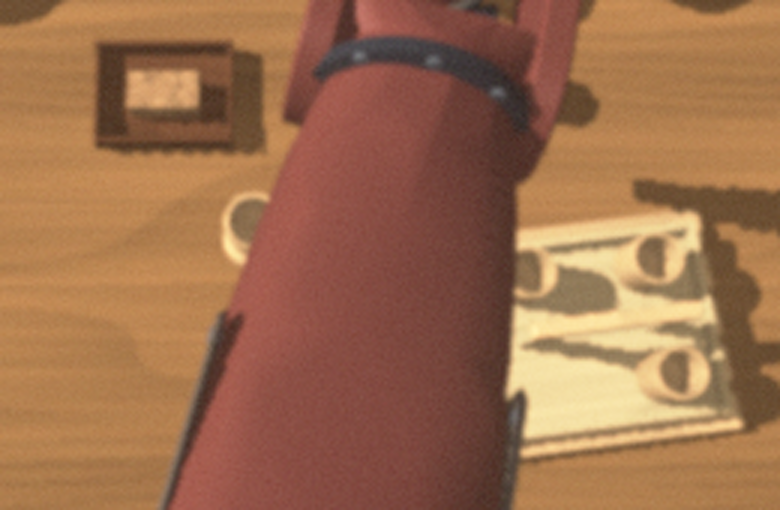

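View pics/w19.png

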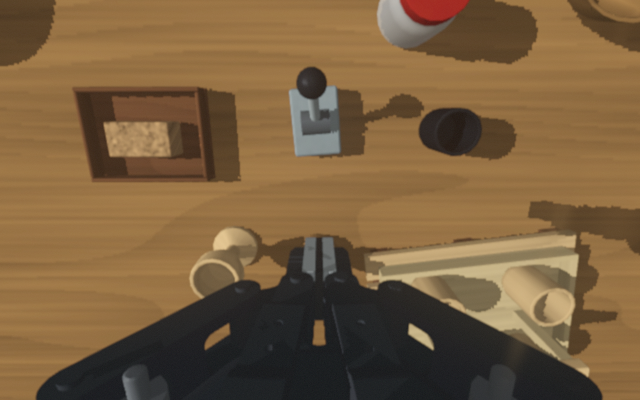

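```bash
python3 - <<'E'
from h import *
m=optics.camera_model("wrist");s=optics.camera_model("scene")
q=(178/2.2+150,350/2.2+60)
print(ray(m,(311,83),.087),tri([m,s],[(311,83),q]))
E
```

```text
[ 0.7247 -0.093   0.087 ] [ 0.7253 -0.093   0.0819]
```

```bash
python3 - <<'E'
from h import *
s=sensors.get_state(); m=optics.camera_model("wrist"); R0=np.array(s["ee_rot"]);p0=np.array(s["tool_pos"])
Rc=m["R"]@R0; off=R0.T@(-m["R"].T@m["t"]-p0)
R=np.array([[-.0019,.0023,-1],[.0005,-1,-.0023],[-1,-.0005,.0019]]);Rw=Rc@R.T;c=np.array([.5998,-.1008,.3602])+R@off
k=dict(mtx=m["mtx"],R=Rw,t=-Rw@c)
sc=optics.camera_model("scene")
def knob(f,win):
    im=cv2.imread(f)[win[1]:win[3],win[0]:win[2]]; g=(im.max(2)<75).astype(np.uint8)
    n,l,st,ce=cv2.connectedComponentsWithStats(cv2.morphologyEx(g,cv2.MORPH_OPEN,np.ones((3,3),np.uint8)))
    i=1+st[1:,4].argmax(); return ce[i]+[win[0],win[1]],st[i]
a=knob("pics/w15.png",(295,85,335,135));b=knob("pics/w19.png",(290,55,335,110))
c1=knob("pics/s14.png",(240,195,262,215));d=knob("pics/s19.png",(222,210,240,230))
print(a,b,c1,d)
print("off",tri([k,sc],[a[0],c1[0]]),"on",tri([m,sc],[b[0],d[0]]))
E
python3 - <<'E'
import cv2
im=cv2.imread("pics/w19.png")[50:170,260:380]
cv2.imwrite("pics/w19c.png",cv2.resize(im,None,fx=5,fy=5,interpolation=cv2.INTER_CUBIC))
E
```

```text
(array([315.8264, 109.7344]), array([  4,   3,  33,  41, 979], dtype=int32)) (array([311.4127,  82.9169]), array([  7,  12,  29,  33, 710], dtype=int32)) (array([248.12, 202.16]), array([ 6,  5,  6,  6, 25], dtype=int32)) (array([230.2632, 217.1579]), array([ 5,  4,  8,  8, 38], dtype=int32))
off [ 0.6698 -0.0989  0.0954] on [ 0.7248 -0.0935  0.0896]
```

View pics/w19c.png

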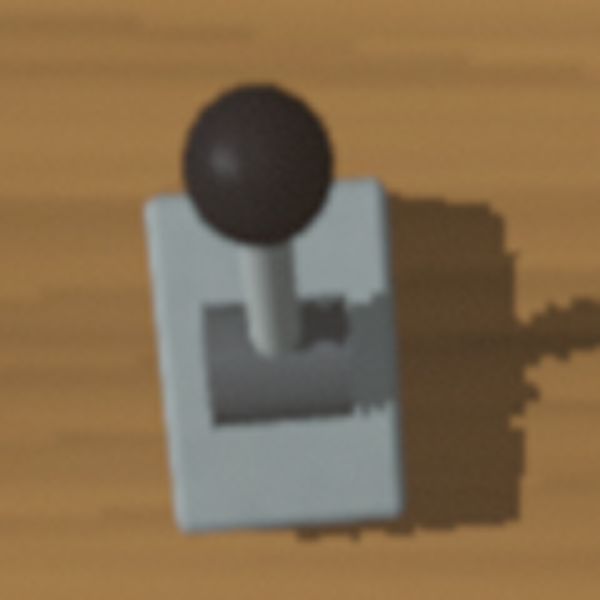

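Call:
{"fn": "servo_tool", "kwargs": {"rows": [0,40,-4,0,0,0,0,0,90,-4,0,0,0,0,0,125,-4,0,0,0,0,0,134,-4,0,0,0,0,0,134,-4,-20,0,0,0,0,134,-4,-42,0,0,0,0,134,-4,-55,0,0,0,0,134,-4,-62,0,0,0,0,134,-4,-62,0,0,0]}}

```text
clock: 45.38
tool_pos: [0.6964, -0.0953, 0.2535]
ee_rot: [[0.0, 0.001, -1.0], [-0.0, -1.0, -0.001], [-1.0, 0.0, -0.0]]
wrist_force: [0.1, 0.8, 0.0]
width: -0.0001
```

Call:
{"fn": "servo_tool", "kwargs": {"rows": [0,0,0,-4,0,0,0,0,0,0,-8,0,0,0,0,0,0,-8,0,0,0]}}

```text
clock: 45.75
tool_pos: [0.7038, -0.0953, 0.2531]
ee_rot: [[-0.002, 0.001, -1.0], [0.0, -1.0, -0.001], [-1.0, -0.0, 0.002]]
wrist_force: [-1.1, -0.1, 1.8]
width: -0.0002
```

Call:
{"fn": "servo_tool", "kwargs": {"rows": [0,0,0,-3,0,0,0,0,0,0,-6,0,0,0,0,0,0,-6,0,0,0]}}

```text
clock: 46.12
tool_pos: [0.7068, -0.0954, 0.253]
ee_rot: [[-0.016, 0.001, -1.0], [0.001, -1.0, -0.001], [-1.0, -0.001, 0.016]]
wrist_force: [-15.6, -0.6, 10.3]
width: -0.0001
```

Call:
{"fn": "servo_tool", "kwargs": {"rows": [0,0,0,-2,0,0,0,0,0,0,-4,0,0,0,0,0,0,-4,0,0,0]}}

```text
clock: 46.5
tool_pos: [0.7087, -0.0954, 0.2529]
ee_rot: [[-0.025, 0.002, -1.0], [0.001, -1.0, -0.002], [-1.0, -0.002, 0.025]]
wrist_force: [-24.7, -0.9, 16.2]
width: 0.0003
```

Call:
{"fn": "servo_tool", "kwargs": {"rows": [0,0,0,10,0,0,0,0,0,0,35,0,0,0,0,-10,0,60,0,0,0,0,-60,0,75,0,0,0,0,-110,0,110,0,0,0,0,-150,40,150,0,0,0,0,-150,90,170,0,0,0,0,-150,140,170,0,0,0,0,-150,180,170,0,0,0,0,-150,180,170,0,0,0,0,-150,180,170,0,0,0]}}

```text
clock: 47.88
tool_pos: [0.5444, -0.2751, 0.4032]
ee_rot: [[0.001, 0.0, -1.0], [0.001, -1.0, -0.0], [-1.0, -0.001, -0.001]]
wrist_force: [0.4, -0.2, 0.8]
width: 0.0
```

```bash
python3 - <<'E'
from h import *
s=sensors.get_state();print(s["tool_pos"],s["wrist_force"],s["width"]); im=save("scene","s20");t=save("top","t20");save("wrist","w20")
cv2.imwrite("pics/s20c.png",cv2.resize(im[60:330,150:510,::-1],None,fx=2.2,fy=2.2,interpolation=cv2.INTER_CUBIC))
cv2.imwrite("pics/t20c.png",cv2.resize(t[120:290,240:500,::-1],None,fx=3,fy=3,interpolation=cv2.INTER_CUBIC))
E
```

```text
[ 0.5444 -0.2751  0.4032] [ 0.4153 -0.2133  0.8353] 4.1223971328699244e-05
```

View pics/s20c.png

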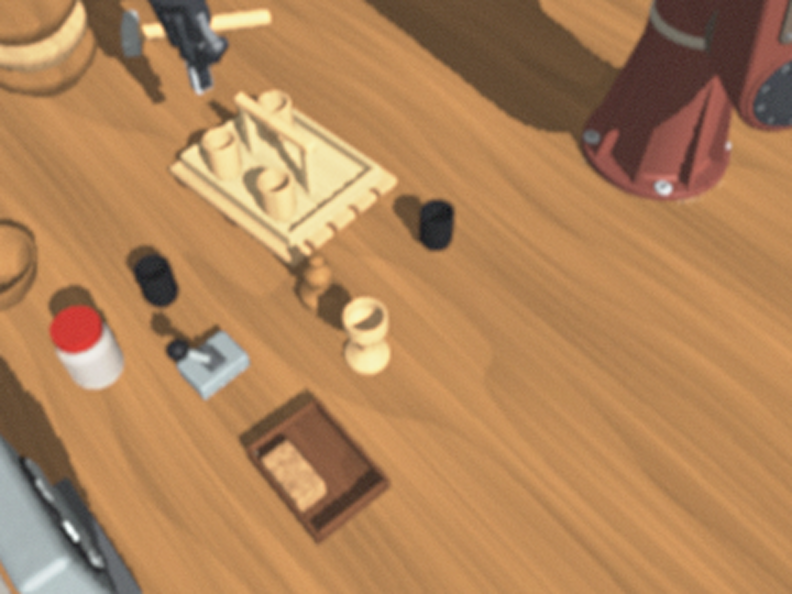

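View pics/t20c.png

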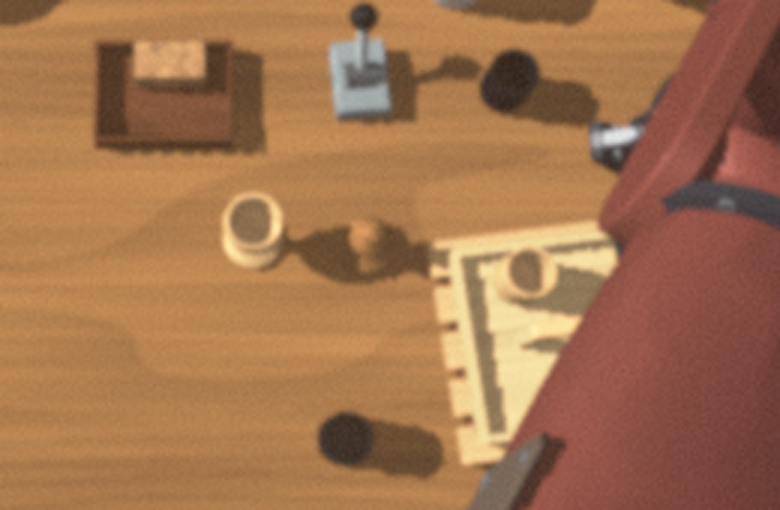

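```bash
python3 - <<'E'
from h import *
im=cv2.imread("pics/t20.png"); s=cv2.imread("pics/s20.png")
a=cv2.resize(im[125:175,262:328],None,fx=6,fy=6,interpolation=cv2.INTER_CUBIC); b=cv2.resize(s[235:310,255:330],None,fx=5,fy=5,interpolation=cv2.INTER_CUBIC)
h=max(a.shape[0],b.shape[0]); pad=lambda x:cv2.copyMakeBorder(x,0,h-x.shape[0],0,0,cv2.BORDER_CONSTANT)
cv2.imwrite("pics/blk20.png",np.hstack([pad(a),pad(b)]))
E
```

```text
(no output)
```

View pics/blk20.png

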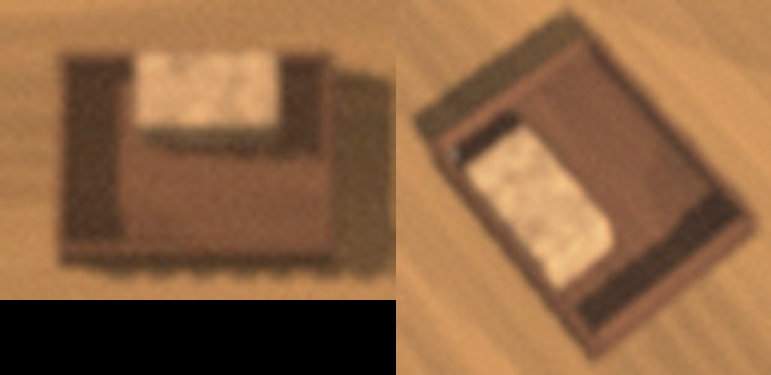

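```bash
python3 - <<'E'
from h import *
t=optics.camera_model("top");s=optics.camera_model("scene")
T=lambda u,v:((u+.5)/6-.5+262,(v+.5)/6-.5+125); S=lambda u,v:((u+.5)/5-.5+255,(v+.5)/5-.5+235)
tp=[T(135,52),T(278,54),T(280,128),T(135,128)]; sp=[S(161,290),S(69,165),S(126,125),S(217,238)]
for a,b in zip(tp,sp): print(ray(t,a,.035),ray(s,b,.035),tri([t,s],[a,b]))
print("box far rim",[ray(t,T(*p),.025) for p in [(62,52),(330,52),(330,262),(60,264)]])
E
```

```text
[0.7205 0.1165 0.035 ] [0.7243 0.1258 0.035 ] [0.7238 0.1194 0.0224]
[0.7197 0.05   0.035 ] [0.7213 0.0485 0.035 ] [0.7206 0.0493 0.0348]
[0.6836 0.0488 0.035 ] [0.6884 0.049  0.035 ] [0.6865 0.0479 0.0299]
[0.6834 0.1157 0.035 ] [0.6897 0.1223 0.035 ] [0.6875 0.1173 0.0224]
box far rim [array([0.7242, 0.1518, 0.025 ]), array([0.7247, 0.026 , 0.025 ]), array([0.6224, 0.0255, 0.025 ]), array([0.6211, 0.1499, 0.025 ])]
```

Call:
{"fn": "servo_tool", "kwargs": {"rows": [0,-20,-20,-5,0,0,0,0,-20,-65,-12,0,0,0,0,-20,-115,-20,0,0,0,0,-20,-165,-28,0,0,0,0,-20,-215,-36,0,0,0,0,-20,-265,-44,0,0,0,0,-20,-310,-52,0,0,0,0,-20,-345,-60,0,0,0,0,-20,-360,-60,0,0,0,0,-20,-360,-60,0,0,0]}}

```text
clock: 49.28
tool_pos: [0.6036, 0.0861, 0.4242]
ee_rot: [[0.001, 0.003, -1.0], [-0.0, -1.0, -0.003], [-1.0, 0.0, -0.001]]
wrist_force: [0.2, -0.3, 0.0]
width: -0.0
```

```bash
python3 - <<'E'
from h import *
s=sensors.get_state();print(s["clock"],s["tool_pos"],s["wrist_force"]); save("wrist","w21"); t=save("top","t21")
cv2.imwrite("pics/t21c.png",cv2.resize(t[120:290,240:500,::-1],None,fx=3,fy=3,interpolation=cv2.INTER_CUBIC))
E
```

```text
49.275 [0.6036 0.0861 0.4242] [ 0.2015 -0.3334  0.029 ]
```

View pics/w21.png

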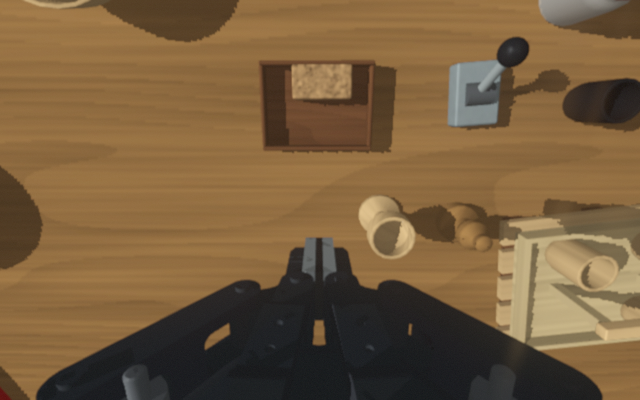

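View pics/t21c.png

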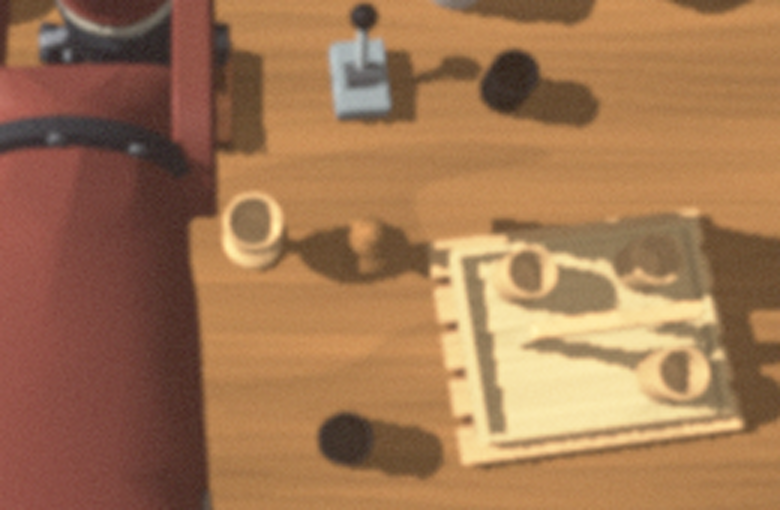

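```bash
python3 - <<'E'
from rig import r
print(r.close_job())
E
```

```text
the job is handed in; nothing more can be done
None
```

The job is done in the order asked and handed in at about 49 s. There were three cups; the goblet, the finial and both black look-alike cups were not touched.

- **Block:** I put the sanding block in the tool box first. Later in the run it was knocked a few centimetres within the box. In the last pictures it lies flat inside, against the far wall, measuring about 67 x 37 mm at the expected height.
- **Cups and tray:** I gripped each cup with 20 N and stood it in the tray. I then lifted the tray by its bar at 90 N and carried it over level. The set-down was clear from the wrist force, which went from −6.5 N to +4.6 N. All three cups still stand, and the tray is within about 3 mm of the stand's centre at the stand's angle, both as far as I can measure.
- **Switch:** I pushed the lever on last, and a second push with up to about 25 N moved it no further.

**Disagreements:**
- By camera, the lever's knob moved only about 56 mm, not the roughly 67 mm expected at the lever's free end. I rely on the hard stop and the direction of the push-back force, which matches the "on" lean.
- The top camera read x about 4–6 mm lower than the wrist camera. I worked mainly from the wrist camera.

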